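Set up the sharpening place round the stone holder

TASK

Set up the sharpening place round the wooden stone holder on the right-hand bench with the kit from the left-hand table: seat the brick-red whetstone on the holder between its two end stops, and in front of the holder (the robot's side), about 3 cm clear of it, lay the dark-handled veiner parallel to it with its cutting edge pointing left. Behind the holder, again about 3 cm clear, lay the grey slip stone parallel behind the middle of its left half, stand the small green drip tin behind the middle of its right half, and once the tin is in its place lower the oil bottle upright onto the cork in it, however high that lies. Set both stones and the bottle down rather than dropping them, and leave the mug, the cork block and the eraser where they are.

Things in the scene. Friction and masses are not known exactly. Their poses are not given: they have to be found in the camera images.
- stone_holder: wooden stone holder, fixed on the right-hand bench: board 84 (x) x 248 (y) mm, rubber-faced bed 18 mm above the bench, a dark stop across each end, 9 mm above the bed, the stops 221 mm apart; long sides open. Origin: centre of underside, at bench height. +x points away from the robot (behind), -x to the robot (in front), +y to the robot's left, each within 0.2 rad
- whetstone: brick-red whetstone, block 66 (x) x 205 (y) x 26 mm, 0.5 to 0.95 kg; origin: centre of underside. Starts on the left-hand table. Grasp it across its 66 mm width. Belongs with its origin at (0, 0, 18 mm) in the holder's frame, its long side along the holder's
- slip_stone: grey slip stone, bar 30 (x) x 100 (y) x 12 mm, 0.09 kg; origin: centre of underside. Starts on the left-hand table. Belongs with its origin at (87, 60, 0) mm in the holder's frame, its y along the holder's y (either way round)
- drip_tin: small open green tin with steel rim, 62 mm outside diameter (65 over the rim), 48 mm high, 58 mm inside, 0.11 kg; origin: centre of underside, z up. A flat, firm cork pad in it has its top 10 to 32 mm above the tin's underside, different every time. Starts on the left-hand table. Grip it across its outside, low down. Belongs with its origin at (103, -65, 0) mm in the holder's frame
- oil_bottle: oil bottle: pale yellow, round, red cap; 41 mm diameter up to 86 mm, the cap above 20 mm wide, 118 mm high in all, 0.07 kg; origin: centre of underside, z up. Stands upright on the left-hand table. Gripped with the fingertips 49 mm above its foot they stay clear of the tin's rim. Belongs in the middle of the tin, standing on the cork
- veiner: veiner: slender gouge, dark red-brown handle, steel blade, 254 mm long along its y: handle y = -126 to -21 mm (20 mm wide, up to 26 high), edge at y = +127; 0.11 kg; origin: mid-length, underside. Starts on the grey mat (top 6 mm above the left-hand table). Grasp across the handle near y = -30. Belongs with its origin at (-82, 0, 0) mm in the holder's frame, +y along the holder's +y
- veiner_handle (a point): the middle of the veiner's dark handle: 75 mm along -y from the veiner's origin and 14 mm above its underside; so the cutting edge lies the other way
- mug: green and white mug, 78 mm across, 116 mm with its handle, 101 mm high, standing on the grey mat; origin at the centre of its underside. A bystander.
- cork_block: cork sanding block 62 x 105 x 34 mm on the left-hand table; origin at the centre of its underside. A bystander.
- eraser: white eraser 22 x 42 x 12 mm on the grey mat; origin at the centre of its underside. A bystander.

How it is judged:
On the way, in this order (a step that is already met when the one before it is completed fails the run):
1. the drip tin stands in its place behind the right half of the holder, still without the bottle (x of drip_tin in the frame of stone_holder between 0.083 and 0.123 m and y of drip_tin in the frame of stone_holder between -0.095 and -0.035 m and height (world z) of drip_tin below 0.006 m and angle between drip_tin's own z axis and vertical below 0.06 rad), for 0.2 s.
2. the oil bottle stands upright in the drip tin (horizontal distance between oil_bottle and drip_tin below 0.012 m and angle between oil_bottle's own z axis and vertical below 0.1 rad and z of oil_bottle in the frame of drip_tin between 0.005 and 0.04 m), for 0.2 s.
At the end, for the whole second after the job is handed in: In the holder's frame (behind, left): whetstone flat on the bed within 10 mm; slip stone 87+-20, 60+-30 mm; tin 103+-20, -65+-30 mm; veiner -82+-20, 0+-40 mm, edge left; parallel to 0.17 rad (stone 0.12, veiner 0.2). Bottle upright on the cork within 12 mm of the tin's axis. All released, at rest (all of step 1 and all of step 2 and x of whetstone in the frame of stone_holder between -0.01 and 0.01 m and y of whetstone in the frame of stone_holder between -0.01 and 0.01 m and z of whetstone in the frame of stone_holder between 0.014 and 0.022 m and angle between the y axis of whetstone and the y axis of stone_holder, either way round below 0.12 rad and angle between whetstone's own z axis and vertical below 0.06 rad and x of slip_stone in the frame of stone_holder between 0.067 and 0.107 m and y of slip_stone in the frame of stone_holder between 0.03 and 0.09 m and height (world z) of each of slip_stone, veiner below 0.006 m and angle between the y axis of slip_stone and the y axis of stone_holder, either way round below 0.17 rad and x of veiner in the frame of stone_holder between -0.102 and -0.062 m and y of veiner in the frame of stone_holder between -0.04 and 0.04 m and y of veiner_handle in the frame of stone_holder below -0.03 m and angle between the y axis of veiner and the y axis of stone_holder, either way round below 0.2 rad and linear speed of each of whetstone, slip_stone, oil_bottle, drip_tin, veiner below 0.02 m/s); the robot touches nothing.
It fails at once if the whetstone is dropped: it falls free, untouched by the fingers, faster than 0.35 m/s (about 6 mm of fall) (contact force between whetstone and the fingers below 0.05 N and linear speed of whetstone above 0.35 m/s).
It fails at once if the slip stone is dropped: it falls free, untouched by the fingers, faster than 0.35 m/s (about 6 mm of fall) (contact force between slip_stone and the fingers below 0.05 N and linear speed of slip_stone above 0.35 m/s).
It fails at once if the oil bottle is dropped: it falls free, untouched by the fingers, faster than 0.35 m/s (about 6 mm of fall) (contact force between oil_bottle and the fingers below 0.05 N and linear speed of oil_bottle above 0.35 m/s).
It fails at once if the mug, the cork block or the eraser is pushed more than 15 mm from its place (distance of any of mug, cork_block, eraser from where it was at the start of the episode above 0.015 m).
It also fails if it takes over 139 s, if anything falls off the work surface, if the arm or the gripper's body presses on something with over 40 N, if the wrist force passes 120 N, or if a joint passes its speed limit or range.

ROBOT

A 7-joint arm with a two-finger parallel gripper is mounted at the origin on a cart in front of the work surface, level with it; the furniture and walls round the work are solid. World frame = base frame: x ahead of the robot, y to its left, z up, the work surface at z = 0. Lengths are in m, angles in rad, forces in N, time in s.
With the tool pointing down it reaches from about 0.4 to 0.875 m from the base axis. Payload 6.5 kg.
Tool frame: the origin (TCP) lies midway between the tips of the shut fingers; the grasp point (between the pads) lies 19 mm behind it; z points along the fingers, y is the line along which they close (so a half turn about z gives the same grasp; the last joint's range is limited). The gripper opens to 85 mm and grips with 20 to 120 N. Pads are 22 mm wide; open, the fingers measure 114 mm over their backs; the gripper's body (76 mm by 85 mm) begins 54 mm behind the grasp point. The pads swing forward as they close: fully open they stand 13 mm farther back than shut.
Start: joints at [-1.337, 0.536, -0.004, 1.538, 0.003, 1.067, -0.071], TCP at [0.192, 0.621, 0.231] pointing down, gripper open.
Joint ranges: [-2.7, 2.7], [-0.37, 2.16], [-1.27, 1.26], [0.24, 2.4], [-1.31, 4.45], [0.19, 1.91], [-2.76, 2.76]. Speed limits (rad/s): [2.39, 2.39, 3.14, 3.14, 3.14, 3.14, 3.14].

INTERFACE

Orientations are given as a 3x3 rotation matrix whose columns are the frame's x, y, z axes.
In Python, from bench import robot, optics gives the robot as it stands.
- The arm moves only by the tool apply_moves, never from a script. Its argument "steps" is a list of rows, each an object with "travel": the shift along the tool's x, y, z in mm, a list of three; "dr": the turn, a rotation vector about the tool's x, y, z in rad, a list of three. A call has 1 to 8 rows; each row is the pose to reach, as a shift and turn from the pose commanded when the call began, along the tool's axes at that moment; what a row does not reach only later rows make up. A row lasts 1/8 s, in which the tool goes at most 62.5 mm and 10.7 degrees, less where a joint would pass 70% of its speed; a pose out of reach is approached as far as the arm can. A call with a gripper value outside its range is refused whole. "hand" is the opening, from 0 (shut) to 1 (fully open), set as the call begins (left out, the last holds). The fingers move at their own pace and stop on an object; "force" is the grip in N (left out, the last holds). Time passes only in rows, so rows that repeat a pose let the fingers close. It gives the time, the measured TCP pose, the force, the opening and the grip force at its end, in the units of the state.
- robot.state(): the state, without advancing time (a new reading comes with each control period).
- optics.get_image(name): name is "side" or "top"; returns a dict with "frame" (420x560x3 uint8, red, green, blue), "vertical_fov" (degrees; the focal length in pixels is half the picture's height over the tangent of half this angle, whatever the lens; pixels are square), "cx", "cy" (the principal point, pixels), "dist_coeffs" ([k1, k2, p1, p2, k3] as OpenCV has them; the pictures are not rectified), "R" (3x3) and "t" (3): a world point X has camera coordinates R X + t. Camera axes: x right, y down, z forward; pixel columns grow to the right and rows downward; lengths in m; the calibration is good to about 2 mm. A picture is of the moment at which its call begins. There is no depth.
- robot.sign_off(): hands the job in; it is judged then, once.
The state is a dict: "time_s": time; "qpos": joint angles; "dq": joint speeds; "tau": joint torques, N m; "eef_pos": TCP position; "ee_rot": TCP orientation; "force": force on the tool from outside, world axes, zero at the start; "ft_torque": the same for the moment, N m; "opening": opening from 0.0 (shut) to 1.0 (fully open); "grasp_force": force on a finger pad.
Only numpy, scipy, OpenCV 4.12 (cv2) and the standard library are available. Lean on these libraries where they do the work, as an engineer would, in place of code of your own. Each camera call takes 0.05 s, during which the arm holds its last target. There are 200 camera calls.

## Working session

There is one attempt and no reset: what is moved stays moved. The work goes in short steps, Python scripts to look and compute and a tool call to move; the robot and the scene stay as the last step left them, time stands still between calls to the robot, and variables do not carry over. Pictures are saved under pics/ and viewed, at most 14 in all, crops included, and the job is handed in when it is done.

Besides the shell and the picture viewer there is one more tool, called after ">>>" by a JSON object that holds its "method" and its "body". apply_moves: Moves the arm, as the interface text tells. Its arguments: {"type":"object","properties":{"steps":{"type":"array"},"hand":{"type":"number"},"force":{"type":"number"}},"required":["steps"]}

```bash
ls; mkdir -p pics; cat > h.py <<'E'
import numpy as np, cv2
from bench import robot, optics
def cam(n):
    d=optics.get_image(n); return d
def K(d):
    h=d["frame"].shape[0]; f=h/2/np.tan(np.radians(d["vertical_fov"])/2)
    return np.array([[f,0,d["cx"]],[0,f,d["cy"]],[0,0,1]])
def back(d,px,z):
    p=cv2.undistortPoints(np.array(px,float).reshape(-1,1,2),K(d),np.array(d["dist_coeffs"])).reshape(-1,2)
    R=np.array(d["R"]);t=np.array(d["t"]).ravel();c=-R.T@t
    r=np.c_[p,np.ones(len(p))]@R
    return c+r*((z-c[2])/r[:,2])[:,None]
def proj(d,X):
    return cv2.projectPoints(np.array(X,float).reshape(-1,1,3),cv2.Rodrigues(np.array(d["R"]))[0],np.array(d["t"],float),K(d),np.array(d["dist_coeffs"]))[0].reshape(-1,2)
def save(d,n): cv2.imwrite("pics/"+n,d["frame"][:,:,::-1])
E
python3 - <<'E'
from h import *
import pickle
for n in("top","side"):
    d=cam(n); save(d,n+"0.png"); pickle.dump(d,open(n+"0.pkl","wb"))
    R=np.array(d["R"]);print(n,-R.T@np.array(d["t"]).ravel(),d["vertical_fov"],d["dist_coeffs"],R[2])
s=robot.state();print(s)
E
```

```text
pics
top [0.3059511  0.10815986 1.48728569] 46.35702003384287 [0.0347965 0.        0.        0.        0.       ] [ 0.11260868  0.02306743 -0.99337162]
side [-0.08945359 -0.69460382  0.86499061] 50.032799268727246 [-0.13058559  0.          0.          0.          0.        ] [ 0.42979249  0.64471948 -0.63215125]
{'time_s': 0.1, 'qpos': array([-1.33717168,  0.53712395, -0.00445274,  1.53876673,  0.00259095,
        1.06731235, -0.07119636]), 'dq': array([ 0.00053667, -0.00314326,  0.00116162, -0.00113169, -0.00057995,
        0.00096576,  0.00029091]), 'tau': array([ 2.50611854e-03, -5.84559238e+01,  1.05185822e+00, -2.59772784e+01,
        1.26764752e-02,  4.57844173e-03, -1.54502821e-06]), 'eef_pos': array([0.19181252, 0.62045245, 0.23048179]), 'ee_rot': array([[-9.55412858e-01,  2.95272975e-01, -3.74147256e-04],
       [ 2.95273194e-01,  9.55411590e-01, -1.56039070e-03],
       [-1.03276580e-04, -1.60129300e-03, -9.99998713e-01]]), 'force': array([-0.71302607,  0.56817654,  0.03813634]), 'ft_torque': array([0.01606144, 0.04454691, 0.04105986]), 'grasp_force': 0.0, 'opening': 1.0019261663618624}
```

View pics/top0.png

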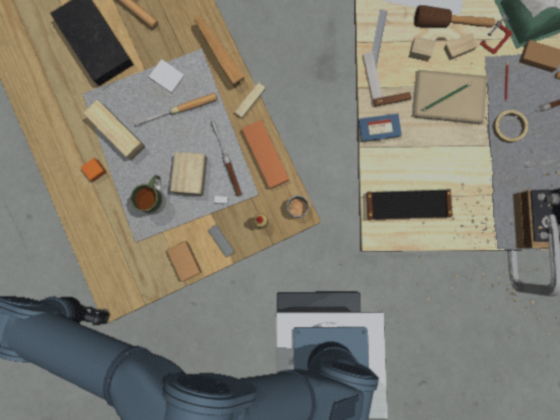

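View pics/side0.png

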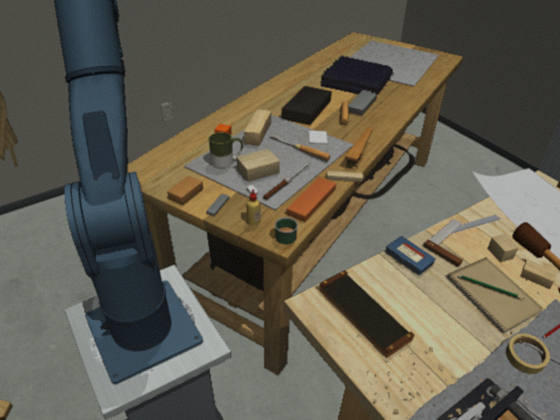

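The top view shows the whetstone at (265,154), slip stone (222,240), tin (296,207), bottle (260,221), veiner from (213,124) to (238,192), eraser (221,199), cork block (184,261), mug (147,198) and holder (410,205). Next I zoom in for corners.

```bash
python3 - <<'E'
import cv2
a=cv2.imread("pics/top0.png")
c=cv2.resize(a[115:265,170:325],None,fx=4,fy=4,interpolation=cv2.INTER_CUBIC)
for i in range(0,155,10): cv2.line(c,(i*4,0),(i*4,8 if i%50 else 20),(0,255,255),1)
for i in range(0,150,10): cv2.line(c,(0,i*4),(8 if i%50 else 20,i*4),(0,255,255),1)
cv2.imwrite("pics/c1.png",c)
c=cv2.resize(a[170:240,350:470],None,fx=6,fy=6,interpolation=cv2.INTER_CUBIC)
cv2.imwrite("pics/c2.png",c)
E
```

```text
(no output)
```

View pics/c1.png

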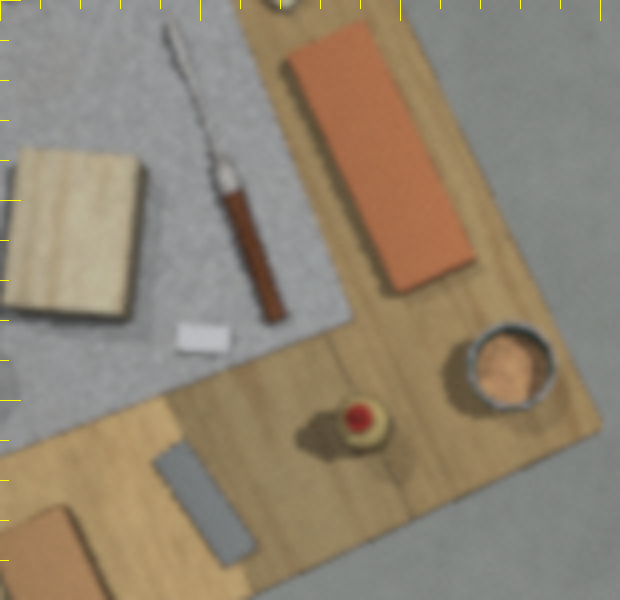

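View pics/c2.png

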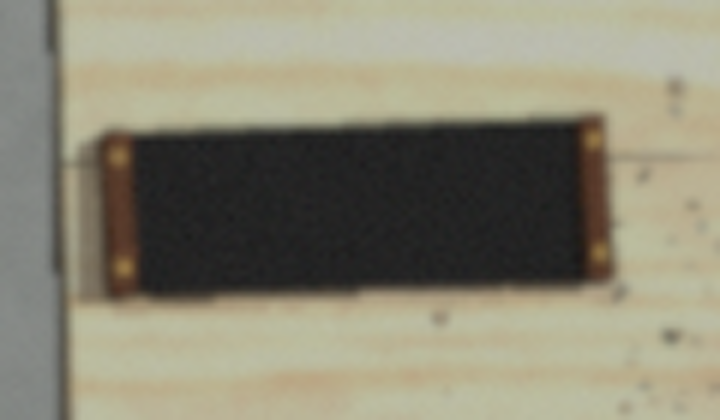

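Corners read from the zooms, as crop pixels: whetstone (285,62), (368,20), (475,260), (400,293). Slip stone (152,462), (184,440), (258,549), (226,567). Tin rim centre (511,367). Bottle cap (359,418). Veiner tip (168,27), butt (277,320). Holder outer corners (103,135), (603,116), (610,278), (114,297).

```bash
cat > m.py <<'E'
from h import *
import pickle
d=pickle.load(open("top0.pkl","rb")); s=pickle.load(open("side0.pkl","rb"))
c1=lambda p:(np.array(p,float)+.5)/4-.5+[170,115]
c2=lambda p:(np.array(p,float)+.5)/6-.5+[350,170]
im=s["frame"][:,:,::-1].copy()
im=cv2.resize(im,None,fx=2,fy=2)
def draw(P):
    q=np.round(proj(s,P)*2+.5).astype(int); cv2.polylines(im,[q],True,(255,255,0),1)
def rect(n,px,z):
    P=back(d,px,z);c=P.mean(0)
    e=(P[1]-P[0]+P[2]-P[3])/2; g=(P[3]-P[0]+P[2]-P[1])/2
    L,S=(g,e) if np.linalg.norm(g)>np.linalg.norm(e) else (e,g)
    print(n,c.round(4),"long",np.linalg.norm(L).round(4),"short",np.linalg.norm(S).round(4),"yaw long",np.degrees(np.arctan2(L[1],L[0])).round(1)); draw(P); return c
rect("whet",c1([(285,62),(368,20),(475,260),(400,293)]),.026)
rect("slip",c1([(152,462),(184,440),(258,549),(226,567)]),.012)
rect("hold",c2([(103,135),(603,116),(610,278),(114,297)]),.027)
rect("eraser",c1([(177,322),(230,327),(228,355),(176,350)]),.018)
t=back(d,c1([(511,367)]),.048)[0];r=back(d,c1([(511,323),(511,411),(467,367),(555,367)]),.048)
print("tin",t,np.linalg.norm(r[0]-r[1]),np.linalg.norm(r[2]-r[3]))
a=np.linspace(0,6.28,30)
draw(t+.0325*np.c_[np.cos(a),np.sin(a),0*a])
b=back(d,c1([(359,418)]),.118)[0];b2=back(d,c1([(363,424)]),.086)[0]
print("bottle",b,b2); draw(b+.01*np.c_[np.cos(a),np.sin(a),0*a]); draw(b2*[1,1,0]+.0205*np.c_[np.cos(a),np.sin(a),0*a])
v=np.r_[back(d,c1([(168,27)]),.012),back(d,c1([(277,320)]),.02)]
print("vein",v,np.linalg.norm(v[0]-v[1])); draw(v)
w=back(d,c1([(351,320),(600,430)]),.006); print("mat/table corners",w)
rect("block?",c1([(20,148),(142,155),(128,318),(5,308)]),.04)
rect("cork",[(165.5,249),(186,241),(200.5,272),(181.5,281)],.034)
print("mug",back(d,[(147,198)],.10))
cv2.imwrite("pics/s1.png",im[300:560,300:900][:,:] if 0 else im[300:740,300:1000])
E
python3 m.py
```

```text
whet [0.6252 0.1865 0.026 ] long 0.201 short 0.0664 yaw long -155.5
slip [0.3647 0.3216 0.012 ] long 0.0985 short 0.0282 yaw long -145.2
hold [ 0.4681 -0.2411  0.027 ] long 0.2443 short 0.0807 yaw long -88.4
eraser [0.4896 0.3231 0.018 ] long 0.0401 short 0.0214 yaw long -96.1
tin [0.46217076 0.09056727 0.048     ] 0.06527920467777956 0.06485536858151983
bottle [0.4197684  0.19832198 0.118     ] [0.41808497 0.19757224 0.086     ]
vein [[0.73331876 0.3520219  0.012     ]
 [0.50284682 0.26657532 0.02      ]] 0.24593176089845764
mat/table corners [[0.50408913 0.2115514  0.006     ]
 [0.41815074 0.02346835 0.006     ]]
block? [0.5686 0.4172 0.04  ] long 0.1231 short 0.0925 yaw long 175.6
cork [0.306  0.4289 0.034 ] long 0.1038 short 0.063 yaw long -153.3
mug [[0.48528937 0.52129212 0.1       ]]
```

View pics/s1.png

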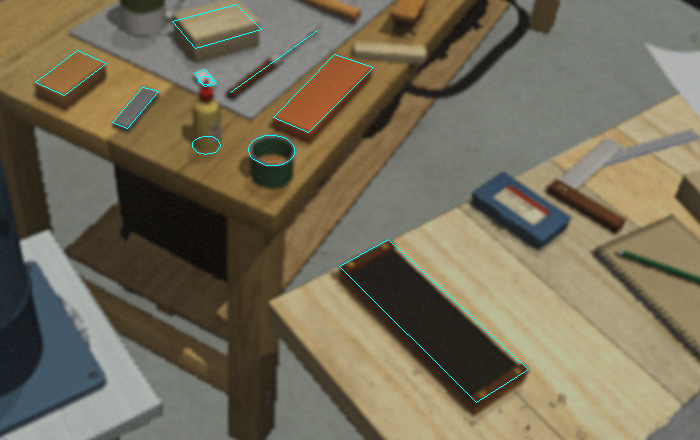

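The wireframes measured from the top view fall on the objects in the side view: tin rim at (271,151), slip stone at (135,108), whetstone at (323,93), holder at (433,320). Sizes match to 2–4 mm. Now the planner helper for the moves.

```bash
cat > go.py <<'E'
# usage: go.py x y z psi_deg [x y z psi ...]: rows relative to present pose
import sys
from h import *
from scipy.spatial.transform import Rotation as Ro
s=robot.state(); p=s["eef_pos"]; R=s["ee_rot"]
print("t",round(s["time_s"],2),"pos",p.round(4),"psi",np.degrees(np.arctan2(R[1,1],R[0,1])).round(1),"q",s["qpos"].round(2),"F",s["force"].round(1),"op",round(s["opening"],3),"g",round(s["grasp_force"],1))
a=list(map(float,sys.argv[1:]))
for i in range(0,len(a),4):
    c,n=np.cos(np.radians(a[i+3])),np.sin(np.radians(a[i+3]))
    T=np.array([[-n,c,0],[c,n,0],[0,0,-1]])
    D=(np.array(a[i:i+3])-p)*1e3
    print("travel",(R.T@D).round(1),"dr",Ro.from_matrix(R.T@T).as_rotvec().round(3),"len",np.linalg.norm(D).round())
E
python3 go.py 0.625 0.1865 0.10 114.5 0.625 0.1865 0.0 114.5
```

```text
t 0.1 pos [0.1918 0.6205 0.2305] psi 72.8 q [-1.34  0.54 -0.    1.54  0.    1.07 -0.07] F [-0.7  0.6  0. ] op 1.002 g 0.0
travel [-542.  -286.5  131. ] dr [-0.002 -0.    -0.727] len 627.0
travel [-542.  -286.3  231. ] dr [-0.002 -0.    -0.727] len 655.0
```

>>> {"method": "apply_moves", "body": {"steps": [{"travel": [-542, -286, 60], "dr": [-0.002, 0, -0.727]}, {"travel": [-542, -286, 60], "dr": [-0.002, 0, -0.727]}, {"travel": [-542, -286, 60], "dr": [-0.002, 0, -0.727]}, {"travel": [-542, -286, 60], "dr": [-0.002, 0, -0.727]}, {"travel": [-542, -286, 60], "dr": [-0.002, 0, -0.727]}, {"travel": [-542, -286, 60], "dr": [-0.002, 0, -0.727]}, {"travel": [-542, -286, 60], "dr": [-0.002, 0, -0.727]}, {"travel": [-542, -286, 60], "dr": [-0.002, 0, -0.727]}], "hand": 1}}

```text
time_s: 1.1
eef_pos: [0.5449, 0.2675, 0.1822]
ee_rot: [[-0.91, -0.414, -0.0], [-0.414, 0.91, 0.002], [-0.0, 0.002, -1.0]]
force: [0.7, 0.5, -0.3]
opening: 1.0
grasp_force: 0.0
```

```bash
python3 go.py 0.625 0.1865 0.06 114.5 0.625 0.1865 0.0 114.5
```

```text
t 1.1 pos [0.5449 0.2675 0.1822] psi 114.5 q [-0.49  0.52 -0.06  1.7   0.03  0.92  1.44] F [ 0.7  0.5 -0.3] op 1.0 g 0.0
travel [ -39.3 -107.2  122. ] dr [ 0.002  0.    -0.   ] len 167.0
travel [ -39.2 -107.3  182. ] dr [ 0.002  0.    -0.   ] len 215.0
```

>>> {"method": "apply_moves", "body": {"steps": [{"travel": [-39, -107, 100], "dr": [0.002, 0, 0]}, {"travel": [-39, -107, 100], "dr": [0.002, 0, 0]}, {"travel": [-39, -107, 100], "dr": [0.002, 0, 0]}, {"travel": [-39, -107, 120], "dr": [0.002, 0, 0]}, {"travel": [-39, -107, 120], "dr": [0.002, 0, 0]}, {"travel": [-39, -107, 120], "dr": [0.002, 0, 0]}]}}

```text
time_s: 1.85
eef_pos: [0.6233, 0.1907, 0.0635]
ee_rot: [[-0.909, -0.417, 0.002], [-0.417, 0.909, 0.002], [-0.002, 0.001, -1.0]]
force: [0.3, 0.8, 0.2]
opening: 1.003
grasp_force: 0.0
```

```bash
python3 go.py 0.625 0.1865 0.0 114.5; python3 -c "
from h import *
d=cam('top');c=cv2.resize(d['frame'][100:250,200:330,::-1],None,fx=4,fy=4,interpolation=cv2.INTER_CUBIC);cv2.imwrite('pics/w1.png',c)"
```

```text
t 1.85 pos [0.6233 0.1907 0.0635] psi 114.6 q [-0.34  0.74 -0.04  1.63  0.04  0.77  1.61] F [0.3 0.8 0.2] op 1.003 g 0.0
travel [ 0.3 -4.6 63.5] dr [0.001 0.002 0.002] len 64.0
```

View pics/w1.png

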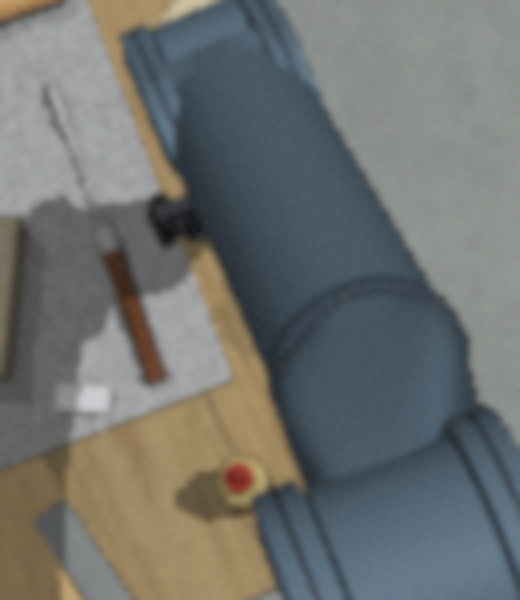

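The arm hides the stone in this top view, and the gripper's finger shows at (175,218). I descend carefully.

>>> {"method": "apply_moves", "body": {"steps": [{"travel": [0, -4, 40], "dr": [0, 0, 0]}, {"travel": [0, -4, 50], "dr": [0, 0, 0]}, {"travel": [0, -4, 60], "dr": [0, 0, 0]}, {"travel": [0, -4, 60], "dr": [0, 0, 0]}]}}

```text
time_s: 2.4
eef_pos: [0.6253, 0.185, 0.0027]
ee_rot: [[-0.91, -0.415, 0.001], [-0.415, 0.91, 0.0], [-0.001, 0.0, -1.0]]
force: [-0.3, -0.6, 0.2]
opening: 0.992
grasp_force: 0.0
```

```bash
python3 go.py 0.625 0.1865 0.0 114.5
```

```text
t 2.4 pos [0.6253 0.185  0.0027] psi 114.5 q [-0.33  0.83 -0.04  1.64  0.04  0.67  1.61] F [-0.3 -0.6  0.2] op 0.992 g 0.0
travel [-0.3  1.5  2.7] dr [0.    0.001 0.   ] len 3.0
```

>>> {"method": "apply_moves", "body": {"steps": [{"travel": [0, 1, 2], "dr": [0, 0, 0]}, {"travel": [0, 1, 2], "dr": [0, 0, 0]}, {"travel": [0, 1, 2], "dr": [0, 0, 0]}, {"travel": [0, 1, 2], "dr": [0, 0, 0]}, {"travel": [0, 1, 2], "dr": [0, 0, 0]}, {"travel": [0, 1, 2], "dr": [0, 0, 0]}], "hand": 0, "force": 90}}

```text
time_s: 3.15
eef_pos: [0.6256, 0.1868, 0.002]
ee_rot: [[-0.91, -0.415, 0.002], [-0.415, 0.91, 0.002], [-0.003, 0.001, -1.0]]
force: [-1.4, 1.5, 6.1]
opening: 0.748
grasp_force: 102.6
```

>>> {"method": "apply_moves", "body": {"steps": [{"travel": [0, 0, -10], "dr": [0, 0, 0]}, {"travel": [0, 0, -20], "dr": [0, 0, 0]}, {"travel": [0, 0, -40], "dr": [0, 0, 0]}, {"travel": [0, 0, -70], "dr": [0, 0, 0]}, {"travel": [0, 0, -100], "dr": [0, 0, 0]}, {"travel": [0, 0, -100], "dr": [0, 0, 0]}]}}

```text
time_s: 3.9
eef_pos: [0.6273, 0.1861, 0.104]
ee_rot: [[-0.91, -0.414, 0.007], [-0.414, 0.91, 0.002], [-0.007, -0.001, -1.0]]
force: [1.1, 0.2, -8.9]
opening: 0.752
grasp_force: 101.6
```

```bash
python3 go.py 0.4681 -0.2411 0.10 1.6; python3 -c "
from h import *
d=cam('side');c=cv2.resize(d['frame'][120:280,160:360,::-1],None,fx=4,fy=3.75,interpolation=cv2.INTER_CUBIC);cv2.imwrite('pics/w2.png',c)"
```

```text
t 3.9 pos [0.6273 0.1861 0.104 ] psi 114.5 q [-0.33  0.69 -0.04  1.62  0.04  0.83  1.61] F [ 1.1  0.2 -8.9] op 0.752 g 101.6
travel [ 321.9 -322.9    1.9] dr [0.007 0.006 1.97 ] len 456.0
```

View pics/w2.png

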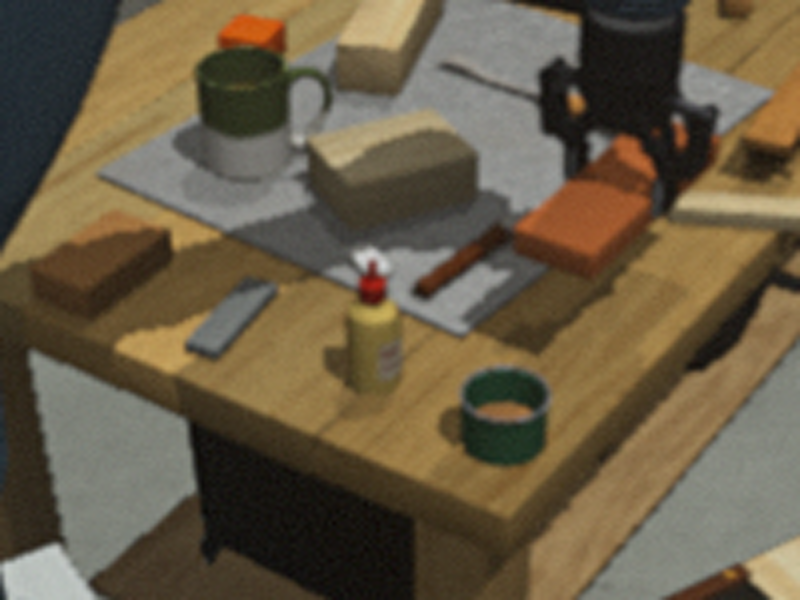

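The stone is level in the gripper at (600,200), the fingers near its middle. Carrying it over.

>>> {"method": "apply_moves", "body": {"steps": [{"travel": [322, -323, -10], "dr": [0.007, 0.006, 1.97]}, {"travel": [322, -323, -10], "dr": [0.007, 0.006, 1.97]}, {"travel": [322, -323, -10], "dr": [0.007, 0.006, 1.97]}, {"travel": [322, -323, -10], "dr": [0.007, 0.006, 1.97]}, {"travel": [322, -323, -10], "dr": [0.007, 0.006, 1.97]}, {"travel": [322, -323, -10], "dr": [0.007, 0.006, 1.97]}, {"travel": [322, -323, -10], "dr": [0.007, 0.006, 1.97]}, {"travel": [322, -323, -10], "dr": [0.007, 0.006, 1.97]}]}}

```text
time_s: 4.95
eef_pos: [0.4621, -0.2468, 0.1096]
ee_rot: [[-0.466, 0.885, -0.007], [0.885, 0.466, -0.005], [-0.001, -0.009, -1.0]]
force: [0.6, 1.4, -7.3]
opening: 0.748
grasp_force: 102.8
```

```bash
python3 go.py 0.4681 -0.2411 0.08 1.6
```

```text
t 4.95 pos [ 0.4621 -0.2468  0.1096] psi 27.8 q [ 0.12  0.52  0.36  1.98 -0.27  0.69  1.13] F [ 0.6  1.4 -7.3] op 0.748 g 102.8
travel [ 2.3  8.3 29.5] dr [-0.009  0.003  0.457] len 31.0
```

>>> {"method": "apply_moves", "body": {"steps": [{"travel": [2, 8, 25], "dr": [-0.009, 0.003, 0.457]}, {"travel": [2, 8, 25], "dr": [-0.009, 0.003, 0.457]}, {"travel": [2, 8, 25], "dr": [-0.009, 0.003, 0.457]}, {"travel": [2, 8, 25], "dr": [-0.009, 0.003, 0.457]}, {"travel": [2, 8, 25], "dr": [-0.009, 0.003, 0.457]}, {"travel": [2, 8, 25], "dr": [-0.009, 0.003, 0.457]}]}}

```text
time_s: 5.7
eef_pos: [0.4715, -0.2364, 0.0851]
ee_rot: [[-0.042, 0.999, 0.003], [0.999, 0.042, 0.002], [0.002, 0.003, -1.0]]
force: [0.7, 0.1, -7.7]
opening: 0.751
grasp_force: 103.8
```

```bash
python3 go.py 0.4681 -0.2411 0.03 1.6 ; python3 -c "
from h import *
import pickle
for n in ('top','side'):
    d=cam(n);save(d,n+'_w3.png');pickle.dump(d,open(n+'_w3.pkl','wb'))
a=cv2.imread('pics/side_w3.png')[240:390,280:440];c=cv2.resize(a,None,fx=4,fy=4,interpolation=cv2.INTER_CUBIC);cv2.imwrite('pics/w3.png',c)"
```

```text
t 5.7 pos [ 0.4715 -0.2364  0.0851] psi 2.4 q [ 0.04  0.59  0.45  1.98 -0.41  0.66  0.79] F [ 0.7  0.1 -7.7] op 0.751 g 103.8
travel [-4.7 -3.8 55.1] dr [ 0.003 -0.002  0.014] len 55.0
```

View pics/w3.png

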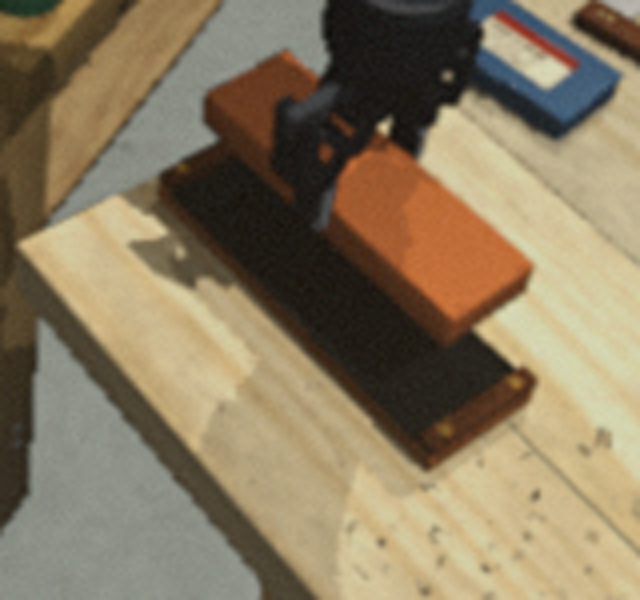

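The stone hangs level above the holder: top corners at (205,95), (285,52), (530,268), (450,318), a fingertip at (320,225) about level with its lower edge.

```bash
python3 - <<'E'
from h import *
import pickle
d=pickle.load(open("side_w3.pkl","rb"))
q=(np.array([(205,95),(285,52),(530,268),(450,318)])+.5)/4-.5+[280,240]
P=back(d,q,.109);print(P.round(4),P.mean(0),np.linalg.norm(P[1]-P[0]),np.linalg.norm(P[2]-P[1]))
h=(np.array([(432,442),(533,375),(180,170)])+.5)/4-.5+[280,240]
print(back(d,h,.027))
# predicted holder corners
th=np.radians(1.6);ex=np.array([np.cos(th),np.sin(th)]);ey=np.array([-np.sin(th),np.cos(th)])
for u,v in((-.042,-.124),(.042,-.124),(-.042,.124)):
    X=np.r_[np.array([.4681,-.2411])+u*ex+v*ey,.027];print(X,((proj(d,X)[0]-[280,240]+.5)*4).round())
tip=(np.array([(320,225)])+.5)/4-.5+[280,240]
print([back(d,tip,z)[0].round(4) for z in(.08,.09)])
E
python3 go.py 0.4681 -0.2411 0.03 1.6
```

```text
[[ 0.4341 -0.1422  0.109 ]
 [ 0.4982 -0.1394  0.109 ]
 [ 0.5028 -0.3421  0.109 ]
 [ 0.442  -0.3426  0.109 ]] [ 0.46928218 -0.24158657  0.109     ] 0.064130807234426 0.20274319072691965
[[ 0.43163304 -0.36191536  0.027     ]
 [ 0.5115739  -0.36104262  0.027     ]
 [ 0.43675031 -0.12609456  0.027     ]]
[ 0.42957866 -0.36622436  0.027     ] [435. 450.]
[ 0.51354591 -0.36387895  0.027     ] [539. 377.]
[ 0.42265409 -0.11832105  0.027     ] [155. 172.]
[array([ 0.4456, -0.239 ,  0.08  ]), array([ 0.4388, -0.2448,  0.09  ])]
t 5.8 pos [ 0.4716 -0.2365  0.0852] psi 2.4 q [ 0.04  0.59  0.45  1.98 -0.41  0.66  0.79] F [-0.   0.  -7.8] op 0.746 g 103.8
travel [-4.6 -3.9 55.2] dr [ 0.003 -0.002  0.014] len 56.0
```

>>> {"method": "apply_moves", "body": {"steps": [{"travel": [1, -1, 20], "dr": [0.002, -0.002, 0]}, {"travel": [1, -1, 40], "dr": [0.002, -0.002, 0]}, {"travel": [1, -1, 50], "dr": [0.002, -0.002, 0]}, {"travel": [1, -1, 57], "dr": [0.002, -0.002, 0]}, {"travel": [1, -1, 57], "dr": [0.002, -0.002, 0]}, {"travel": [1, -1, 57], "dr": [0.002, -0.002, 0]}]}}

```text
time_s: 6.55
eef_pos: [0.4712, -0.2357, 0.0287]
ee_rot: [[-0.041, 0.999, 0.002], [0.999, 0.041, -0.0], [-0.0, 0.002, -1.0]]
force: [0.6, -0.1, -7.3]
opening: 0.748
grasp_force: 103.5
```

```bash
python3 go.py 0.4706 -0.2355 0.02 1.6 ; python3 -c "
from h import *
import pickle
for n in ('top','side'):
    d=cam(n);save(d,n+'_w4.png');pickle.dump(d,open(n+'_w4.pkl','wb'))
a=cv2.imread('pics/side_w4.png')[260:380,290:430];c=cv2.resize(a,None,fx=5,fy=5,interpolation=cv2.INTER_CUBIC);cv2.imwrite('pics/w4.png',c)"
```

```text
t 6.55 pos [ 0.4712 -0.2357  0.0287] psi 2.3 q [ 0.09  0.68  0.38  2.   -0.47  0.55  0.83] F [ 0.6 -0.1 -7.3] op 0.748 g 103.5
travel [ 0.2 -0.6  8.7] dr [0.002 0.    0.013] len 9.0
```

View pics/w4.png

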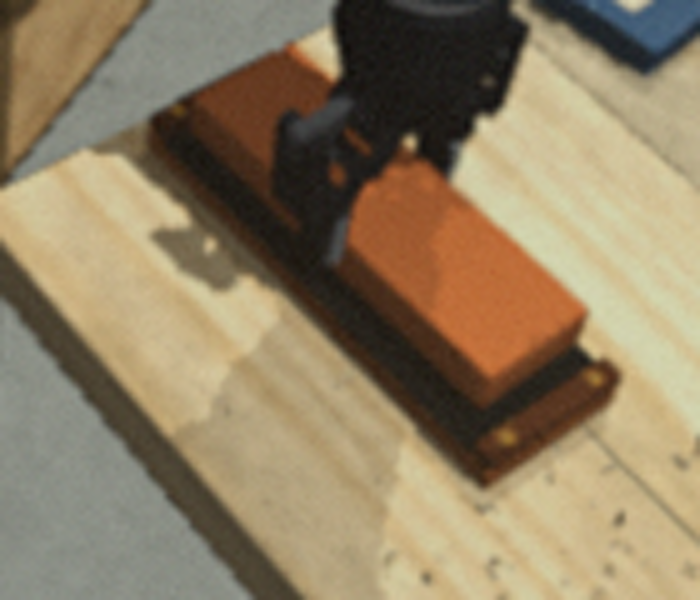

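The stone sits just above the bed between the stops: near top corner (488,378), bottom corner (488,405), far right (585,312), left (190,98).

```bash
python3 - <<'E'
from h import *
import pickle
d=pickle.load(open("side_w4.pkl","rb"))
f=lambda q:(np.array(q)+.5)/5-.5+[290,260]
print(back(d,f([(190,98),(280,48),(585,312),(488,378)]),.0527))
print(back(d,f([(487,487),(617,383),(152,128)]),[.0,.02,.027][2]))
print(back(d,f([(477,440),(583,366)]),.027),"stop inner")
E
```

```text
[[ 0.43265548 -0.1397727   0.0527    ]
 [ 0.49184278 -0.13713878  0.0527    ]
 [ 0.50379843 -0.34076038  0.0527    ]
 [ 0.44157324 -0.34290719  0.0527    ]]
[[ 0.41830467 -0.37427239  0.027     ]
 [ 0.50614352 -0.36681531  0.027     ]
 [ 0.42070896 -0.12811856  0.027     ]]
[[ 0.43127465 -0.35375809  0.027     ]
 [ 0.49974767 -0.35124006  0.027     ]] stop inner
```

>>> {"method": "apply_moves", "body": {"steps": [{"travel": [-1, 0, 4], "dr": [0.002, 0, 0.008]}, {"travel": [-1, 0, 6], "dr": [0.002, 0, 0.008]}, {"travel": [-1, 0, 8], "dr": [0.002, 0, 0.008]}, {"travel": [-1, 0, 8], "dr": [0.002, 0, 0.008]}, {"travel": [-1, 0, 8], "dr": [0.002, 0, 0.008]}]}}

```text
time_s: 7.28
eef_pos: [0.4708, -0.2363, 0.0202]
ee_rot: [[-0.033, 0.999, -0.001], [0.999, 0.033, -0.0], [0.0, -0.001, -1.0]]
force: [-0.2, -0.1, -6.8]
opening: 0.744
grasp_force: 103.8
```

>>> {"method": "apply_moves", "body": {"steps": [{"travel": [0, 0, 1], "dr": [0, 0, 0]}, {"travel": [0, 0, 2], "dr": [0, 0, 0]}, {"travel": [0, 0, 2], "dr": [0, 0, 0]}]}}

```text
time_s: 7.65
eef_pos: [0.4708, -0.2363, 0.0199]
ee_rot: [[-0.033, 0.999, -0.0], [0.999, 0.033, 0.001], [0.001, -0.0, -1.0]]
force: [-6.3, 4.8, 18.4]
opening: 0.747
grasp_force: 107.0
```

Contact: it's seated. Release and lift.

>>> {"method": "apply_moves", "body": {"steps": [{"travel": [0, 0, -1], "dr": [0, 0, 0]}, {"travel": [0, 0, -1], "dr": [0, 0, 0]}, {"travel": [0, 0, -1], "dr": [0, 0, 0]}, {"travel": [0, 0, -10], "dr": [0, 0, 0]}, {"travel": [0, 0, -50], "dr": [0, 0, 0]}, {"travel": [0, 0, -110], "dr": [0, 0, 0]}, {"travel": [0, 0, -150], "dr": [0, 0, 0]}, {"travel": [0, 0, -150], "dr": [0, 0, 0]}], "hand": 1}}

```text
time_s: 8.65
eef_pos: [0.473, -0.2374, 0.1716]
ee_rot: [[-0.033, 0.999, 0.006], [0.999, 0.033, -0.002], [-0.002, 0.005, -1.0]]
force: [0.5, -0.3, 0.0]
opening: 1.0
grasp_force: 0.0
```

```bash
python3 go.py 0.4622 0.0906 0.12 -40
```

```text
t 8.65 pos [ 0.473  -0.2374  0.1716] psi 1.9 q [-0.05  0.45  0.55  1.94 -0.31  0.83  0.7 ] F [ 0.5 -0.3  0. ] op 1.0 g 0.0
travel [ 3.283e+02 -3.000e-01  5.090e+01] dr [0.006 0.    0.731] len 332.0
```

>>> {"method": "apply_moves", "body": {"steps": [{"travel": [328, -1, 30], "dr": [0.006, 0, 0.82]}, {"travel": [328, -1, 30], "dr": [0.006, 0, 0.82]}, {"travel": [328, -1, 30], "dr": [0.006, 0, 0.82]}, {"travel": [328, -1, 30], "dr": [0.006, 0, 0.82]}, {"travel": [328, -1, 30], "dr": [0.006, 0, 0.82]}, {"travel": [328, -1, 30], "dr": [0.006, 0, 0.82]}, {"travel": [328, -1, 60], "dr": [0.006, 0, 0.82]}, {"travel": [328, -1, 60], "dr": [0.006, 0, 0.82]}]}}

```text
time_s: 9.65
eef_pos: [0.4569, 0.0911, 0.1064]
ee_rot: [[0.708, 0.706, -0.011], [0.706, -0.708, 0.0], [-0.008, -0.008, -1.0]]
force: [-0.3, -0.0, 0.6]
opening: 1.001
grasp_force: 0.0
```

```bash
python3 go.py 0.4622 0.0906 0.08 -45; python3 -c "
from h import *
import pickle
d=cam('side');save(d,'side5.png')
d=cam('side')['frame'][240:400,270:450,::-1];e=cam('top')['frame'][140:240,360:480,::-1]
c=np.hstack([cv2.resize(d,None,fx=2.6,fy=2.6),cv2.resize(e,(300,416))])
cv2.imwrite('pics/w5.png',c)" 2>&1 | tail -1
```

```text
t 9.65 pos [0.4569 0.0911 0.1064] psi -45.1 q [-0.81  0.51  0.65  2.13 -0.5   0.67 -0.6 ] F [-0.3 -0.   0.6] op 1.001 g 0.0
travel [ 3.6  4.3 26.4] dr [-0.008  0.008 -0.001] len 27.0
```

View pics/w5.png

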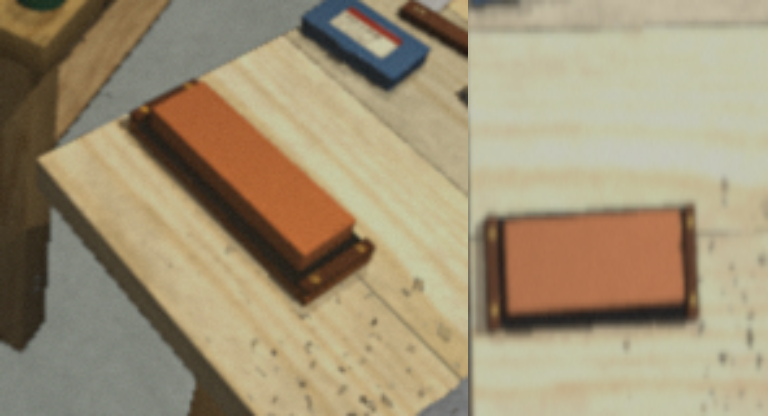

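The stone lies flat between the stops: top-view corners (505,220), (685,210), (688,308), (508,316) in the right panel. Checking its centring while going to the tin.

>>> {"method": "apply_moves", "body": {"steps": [{"travel": [3.5, 4, 40], "dr": [-0.008, 0.008, 0]}, {"travel": [3.5, 4, 40], "dr": [-0.008, 0.008, 0]}, {"travel": [3.5, 4, 45], "dr": [-0.008, 0.008, 0]}, {"travel": [3.5, 4, 45], "dr": [-0.008, 0.008, 0]}]}}

```text
time_s: 10.3
eef_pos: [0.4645, 0.0912, 0.064]
ee_rot: [[0.708, 0.706, 0.006], [0.706, -0.708, 0.003], [0.006, 0.002, -1.0]]
force: [1.0, 0.5, 0.3]
opening: 1.001
grasp_force: 0.0
```

```bash
python3 go.py 0.4622 0.0906 0.005 -45; python3 - <<'E'
from h import *
import pickle
d=pickle.load(open("top0.pkl","rb"))
f=lambda q:np.array([((u-468)/2.5+360-.3,v/4.16+140-.4) for u,v in q])
for q,z in(([(505,220),(685,210),(688,308),(508,316)],.044),([(487,216),(693,206),(697,316),(490,328)],.027)):
    P=back(d,f(q),z);print(P.mean(0).round(4),np.linalg.norm(P[1]-P[0]).round(4),np.linalg.norm(P[3]-P[0]).round(4),np.degrees(np.arctan2(*(P[0]-P[1])[:2])).round(1))
E
```

```text
t 10.3 pos [0.4645 0.0912 0.064 ] psi -45.1 q [-0.74  0.59  0.57  2.13 -0.59  0.57 -0.52] F [1.  0.5 0.3] op 1.001 g 0.0
travel [-2.4 -1.4 59. ] dr [ 0.002 -0.006 -0.002] len 59.0
[ 0.4693 -0.2429  0.044 ] 0.21 0.0684 -1.3
[ 0.4691 -0.2412  0.027 ] 0.2432 0.0808 -1.0
```

Whetstone is centred to within 2 mm. Now down on the tin.

>>> {"method": "apply_moves", "body": {"steps": [{"travel": [-2, -1, 30], "dr": [0.002, -0.006, 0]}, {"travel": [-2, -1, 50], "dr": [0.002, -0.006, 0]}, {"travel": [-2, -1, 59], "dr": [0.002, -0.006, 0]}, {"travel": [-2, -1, 59], "dr": [0.002, -0.006, 0]}, {"travel": [-2, -1, 59], "dr": [0.002, -0.006, 0]}]}}

```text
time_s: 10.92
eef_pos: [0.4629, 0.0907, 0.0049]
ee_rot: [[0.708, 0.706, 0.001], [0.706, -0.708, -0.0], [0.0, 0.001, -1.0]]
force: [0.9, -0.1, -0.1]
opening: 0.999
grasp_force: 0.0
```

>>> {"method": "apply_moves", "body": {"steps": [{"travel": [0, 0, 0], "dr": [0, 0, 0]}, {"travel": [0, 0, 0], "dr": [0, 0, 0]}, {"travel": [0, 0, 0], "dr": [0, 0, 0]}, {"travel": [0, 0, 0], "dr": [0, 0, 0]}, {"travel": [0, 0, 0], "dr": [0, 0, 0]}], "hand": 0, "force": 30}}

```text
time_s: 11.55
eef_pos: [0.4627, 0.0907, 0.0048]
ee_rot: [[0.708, 0.706, 0.0], [0.706, -0.708, -0.0], [0.0, 0.0, -1.0]]
force: [-0.1, -0.5, 6.3]
opening: 0.727
grasp_force: 31.5
```

>>> {"method": "apply_moves", "body": {"steps": [{"travel": [0, 0, -10], "dr": [0, 0, 0]}, {"travel": [0, 0, -40], "dr": [0, 0, 0]}, {"travel": [0, 0, -80], "dr": [0, 0, 0]}, {"travel": [0, 0, -100], "dr": [0, 0, 0]}, {"travel": [0, 0, -100], "dr": [0, 0, 0]}]}}

```text
time_s: 12.18
eef_pos: [0.4632, 0.0911, 0.1055]
ee_rot: [[0.708, 0.706, 0.002], [0.706, -0.708, 0.001], [0.002, 0.001, -1.0]]
force: [-0.2, 0.3, -1.1]
opening: 0.722
grasp_force: 33.4
```

```bash
python3 go.py 0.5729 -0.3032 0.12 -45  0.5729 -0.3032 0.09 -45
```

```text
t 12.18 pos [0.4632 0.0911 0.1055] psi -45.1 q [-0.81  0.52  0.66  2.12 -0.52  0.66 -0.58] F [-0.2  0.3 -1.1] op 0.722 g 33.4
travel [-200.8  356.7  -14.5] dr [ 0.001 -0.002 -0.001] len 410.0
travel [-200.8  356.7   15.5] dr [ 0.001 -0.002 -0.001] len 410.0
```

>>> {"method": "apply_moves", "body": {"steps": [{"travel": [-201, 357, -14], "dr": [0, 0, 0]}, {"travel": [-201, 357, -14], "dr": [0, 0, 0]}, {"travel": [-201, 357, -14], "dr": [0, 0, 0]}, {"travel": [-201, 357, -14], "dr": [0, 0, 0]}, {"travel": [-201, 357, -14], "dr": [0, 0, 0]}, {"travel": [-201, 357, -14], "dr": [0, 0, 0]}, {"travel": [-201, 357, 16], "dr": [0, 0, 0]}, {"travel": [-201, 357, 16], "dr": [0, 0, 0]}]}}

```text
time_s: 13.18
eef_pos: [0.5692, -0.3067, 0.085]
ee_rot: [[0.711, 0.703, -0.006], [0.703, -0.711, -0.0], [-0.004, -0.004, -1.0]]
force: [-0.5, 0.2, -1.4]
opening: 0.729
grasp_force: 33.8
```

```bash
python3 go.py 0.5729 -0.3032 0.04 -45
```

```text
t 13.18 pos [ 0.5692 -0.3067  0.085 ] psi -45.3 q [ 0.03  0.79  0.6   1.66 -0.55  0.86  0.06] F [-0.5  0.2 -1.4] op 0.729 g 33.8
travel [ 5.3  0.3 44.9] dr [-0.004  0.004 -0.006] len 45.0
```

>>> {"method": "apply_moves", "body": {"steps": [{"travel": [4, 0, 30], "dr": [-0.004, 0.004, -0.006]}, {"travel": [4, 0, 50], "dr": [-0.004, 0.004, -0.006]}, {"travel": [4, 0, 65], "dr": [-0.004, 0.004, -0.006]}, {"travel": [4, 0, 65], "dr": [-0.004, 0.004, -0.006]}, {"travel": [4, 0, 65], "dr": [-0.004, 0.004, -0.006]}]}}

```text
time_s: 13.8
eef_pos: [0.5752, -0.3017, 0.0241]
ee_rot: [[0.704, 0.71, 0.006], [0.71, -0.704, -0.001], [0.003, 0.005, -1.0]]
force: [1.2, -0.3, -1.5]
opening: 0.726
grasp_force: 33.8
```

```bash
python3 go.py 0.5729 -0.3032 0.005 -45
```

```text
t 13.8 pos [ 0.5752 -0.3017  0.0241] psi -44.8 q [ 0.06  0.87  0.54  1.67 -0.61  0.76  0.1 ] F [ 1.2 -0.3 -1.5] op 0.726 g 33.8
travel [-2.7 -0.7 19.1] dr [ 0.005 -0.003  0.004] len 19.0
```

>>> {"method": "apply_moves", "body": {"steps": [{"travel": [-2, 0, 8], "dr": [0, 0, 0]}, {"travel": [-2, 0, 14], "dr": [0, 0, 0]}, {"travel": [-2, 0, 18], "dr": [0, 0, 0]}, {"travel": [-2, 0, 20], "dr": [0, 0, 0]}, {"travel": [-2, 0, 20], "dr": [0, 0, 0]}, {"travel": [-2, 0, 20], "dr": [0, 0, 0]}]}}

```text
time_s: 14.55
eef_pos: [0.5734, -0.3026, 0.0049]
ee_rot: [[0.704, 0.71, 0.005], [0.71, -0.704, 0.001], [0.004, 0.003, -1.0]]
force: [-4.4, 4.0, 14.4]
opening: 0.73
grasp_force: 34.5
```

>>> {"method": "apply_moves", "body": {"steps": [{"travel": [0, 0, -1], "dr": [0, 0, 0]}, {"travel": [0, 0, -1], "dr": [0, 0, 0]}, {"travel": [0, 0, -1], "dr": [0, 0, 0]}, {"travel": [0, 0, -30], "dr": [0, 0, 0]}, {"travel": [0, 0, -80], "dr": [0, 0, 0]}, {"travel": [0, 0, -140], "dr": [0, 0, 0]}, {"travel": [0, 0, -200], "dr": [0, 0, 0]}, {"travel": [0, 0, -200], "dr": [0, 0, 0]}], "hand": 1}}

```text
time_s: 15.55
eef_pos: [0.575, -0.3048, 0.2086]
ee_rot: [[0.704, 0.71, 0.013], [0.71, -0.704, -0.005], [0.006, 0.013, -1.0]]
force: [1.2, 0.1, -0.2]
opening: 0.998
grasp_force: 0.0
```

```bash
python3 go.py 0.419 0.198 0.20 -45
```

```text
t 15.55 pos [ 0.575  -0.3048  0.2086] psi -44.8 q [-0.04  0.64  0.69  1.6  -0.46  1.05 -0.  ] F [ 1.2  0.1 -0.2] op 0.998 g 0.0
travel [ 247.1 -464.9    4.1] dr [ 0.013 -0.006  0.004] len 527.0
```

>>> {"method": "apply_moves", "body": {"steps": [{"travel": [247, -465, 4], "dr": [0.013, -0.006, 0]}, {"travel": [247, -465, 4], "dr": [0.013, -0.006, 0]}, {"travel": [247, -465, 4], "dr": [0.013, -0.006, 0]}, {"travel": [247, -465, 4], "dr": [0.013, -0.006, 0]}, {"travel": [247, -465, 4], "dr": [0.013, -0.006, 0]}, {"travel": [247, -465, 4], "dr": [0.013, -0.006, 0]}, {"travel": [247, -465, 4], "dr": [0.013, -0.006, 0]}, {"travel": [247, -465, 4], "dr": [0.013, -0.006, 0]}]}}

```text
time_s: 16.55
eef_pos: [0.4227, 0.1766, 0.1979]
ee_rot: [[0.704, 0.71, -0.009], [0.71, -0.704, 0.004], [-0.004, -0.009, -1.0]]
force: [1.3, 0.1, 0.8]
opening: 1.002
grasp_force: 0.0
```

```bash
python3 go.py 0.419 0.198 0.16 -45; python3 -c "
from h import *
import pickle
d=cam('top');pickle.dump(d,open('top6.pkl','wb'));e=cam('side');pickle.dump(e,open('side6.pkl','wb'))
a=d['frame'][120:220,370:470,::-1];b=e['frame'][230:350,300:420,::-1]
cv2.imwrite('pics/w6.png',np.hstack([cv2.resize(a,(400,400)),cv2.resize(b,(400,400))]))"
```

```text
t 16.55 pos [0.4227 0.1766 0.1979] psi -44.7 q [-1.09  0.31  0.72  2.09 -0.29  0.84 -0.98] F [1.3 0.1 0.8] op 1.002 g 0.0
travel [ 12.8 -17.3  38. ] dr [-0.009  0.004  0.005] len 44.0
```

View pics/w6.png

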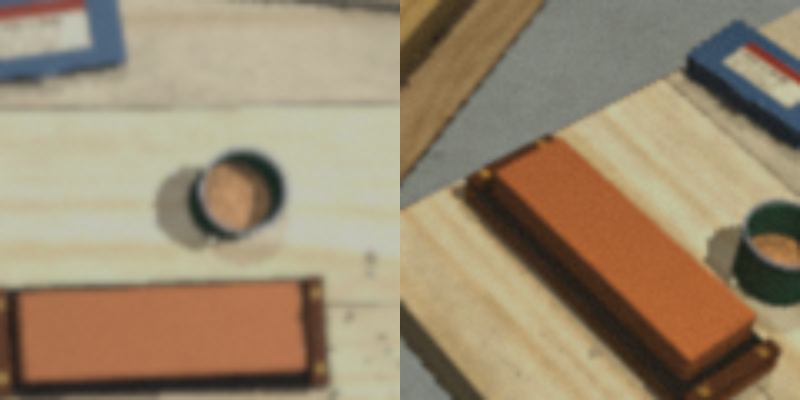

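The tin stands upright behind the right half, rim centred at (243,194) in the left panel.

>>> {"method": "apply_moves", "body": {"steps": [{"travel": [13, -17, 20], "dr": [-0.009, 0.004, 0]}, {"travel": [13, -17, 20], "dr": [-0.009, 0.004, 0]}, {"travel": [13, -17, 20], "dr": [-0.009, 0.004, 0]}, {"travel": [13, -17, 20], "dr": [-0.009, 0.004, 0]}]}}

```text
time_s: 17.15
eef_pos: [0.4215, 0.195, 0.1789]
ee_rot: [[0.705, 0.709, 0.001], [0.709, -0.705, 0.001], [0.001, 0.0, -1.0]]
force: [0.0, -0.2, 0.3]
opening: 1.003
grasp_force: 0.0
```

```bash
python3 go.py 0.419 0.198 0.05 -45; python3 - <<'E'
from h import *
import pickle
d=pickle.load(open("top6.pkl","rb"))
print(back(d,[(243.5/4-.5+370,194.5/4-.5+120)],.048))
g=d["frame"][120:220,370:470]; 
E
```

```text
t 17.15 pos [0.4215 0.195  0.1789] psi -44.9 q [-1.1   0.35  0.7   2.09 -0.32  0.8  -1.  ] F [ 0.  -0.2  0.3] op 1.003 g 0.0
travel [  0.2  -3.9 128.9] dr [ 0.    -0.001  0.003] len 129.0
[[ 0.57133983 -0.30227862  0.048     ]]
```

>>> {"method": "apply_moves", "body": {"steps": [{"travel": [0, -3, 50], "dr": [0, 0, 0]}, {"travel": [0, -3, 90], "dr": [0, 0, 0]}, {"travel": [0, -3, 115], "dr": [0, 0, 0]}, {"travel": [0, -3, 128], "dr": [0, 0, 0]}, {"travel": [0, -3, 128], "dr": [0, 0, 0]}, {"travel": [0, -3, 128], "dr": [0, 0, 0]}]}}

```text
time_s: 17.9
eef_pos: [0.4197, 0.1985, 0.0515]
ee_rot: [[0.704, 0.71, 0.002], [0.71, -0.704, 0.002], [0.003, 0.0, -1.0]]
force: [-0.8, 0.1, -0.1]
opening: 0.998
grasp_force: 0.0
```

>>> {"method": "apply_moves", "body": {"steps": [{"travel": [0, 0, 0], "dr": [0, 0, 0]}, {"travel": [0, 0, 0], "dr": [0, 0, 0]}, {"travel": [0, 0, 0], "dr": [0, 0, 0]}, {"travel": [0, 0, 0], "dr": [0, 0, 0]}, {"travel": [0, 0, 0], "dr": [0, 0, 0]}, {"travel": [0, 0, 0], "dr": [0, 0, 0]}], "hand": 0.2, "force": 25}}

```text
time_s: 18.65
eef_pos: [0.4191, 0.1986, 0.0511]
ee_rot: [[0.704, 0.71, 0.001], [0.71, -0.704, 0.001], [0.002, -0.0, -1.0]]
force: [-1.8, 0.1, 7.4]
opening: 0.46
grasp_force: 24.4
```

>>> {"method": "apply_moves", "body": {"steps": [{"travel": [0, 0, -10], "dr": [0, 0, 0]}, {"travel": [0, 0, -40], "dr": [0, 0, 0]}, {"travel": [0, 0, -80], "dr": [0, 0, 0]}, {"travel": [0, 0, -130], "dr": [0, 0, 0]}, {"travel": [0, 0, -130], "dr": [0, 0, 0]}]}}

```text
time_s: 19.27
eef_pos: [0.4208, 0.1992, 0.1839]
ee_rot: [[0.704, 0.71, 0.006], [0.71, -0.704, 0.005], [0.008, 0.001, -1.0]]
force: [-0.0, 1.3, -1.4]
opening: 0.455
grasp_force: 25.5
```

```bash
python3 go.py 0.5725 -0.3025 0.18 -45
```

```text
t 19.27 pos [0.4208 0.1992 0.1839] psi -44.8 q [-1.13  0.35  0.72  2.09 -0.32  0.8  -1.  ] F [-0.   1.3 -1.4] op 0.455 g 25.5
travel [-249.5  461.     2.3] dr [ 0.001 -0.008  0.004] len 524.0
```

>>> {"method": "apply_moves", "body": {"steps": [{"travel": [-250, 461, 2], "dr": [0, -0.004, 0]}, {"travel": [-250, 461, 2], "dr": [0, -0.004, 0]}, {"travel": [-250, 461, 2], "dr": [0, -0.004, 0]}, {"travel": [-250, 461, 2], "dr": [0, -0.004, 0]}, {"travel": [-250, 461, 2], "dr": [0, -0.004, 0]}, {"travel": [-250, 461, 2], "dr": [0, -0.004, 0]}, {"travel": [-250, 461, 2], "dr": [0, -0.004, 0]}, {"travel": [-250, 461, 2], "dr": [0, -0.004, 0]}]}}

```text
time_s: 20.27
eef_pos: [0.563, -0.2819, 0.1775]
ee_rot: [[0.704, 0.71, -0.003], [0.71, -0.704, -0.001], [-0.003, -0.002, -1.0]]
force: [0.8, 0.3, -0.4]
opening: 0.451
grasp_force: 25.5
```

```bash
python3 go.py 0.5725 -0.3025 0.13 -45
```

```text
t 20.27 pos [ 0.563  -0.2819  0.1775] psi -44.7 q [-0.07  0.65  0.68  1.67 -0.47  0.99 -0.  ] F [ 0.8  0.3 -0.4] op 0.451 g 25.5
travel [-7.8 21.3 47.5] dr [-0.002  0.003  0.005] len 53.0
```

>>> {"method": "apply_moves", "body": {"steps": [{"travel": [-8, 21, 10], "dr": [-0.002, 0.002, 0]}, {"travel": [-8, 21, 30], "dr": [-0.002, 0.002, 0]}, {"travel": [-8, 21, 60], "dr": [-0.002, 0.002, 0]}, {"travel": [-8, 21, 60], "dr": [-0.002, 0.002, 0]}, {"travel": [-8, 21, 60], "dr": [-0.002, 0.002, 0]}]}}

```text
time_s: 20.9
eef_pos: [0.5724, -0.3002, 0.1188]
ee_rot: [[0.703, 0.711, 0.001], [0.711, -0.703, -0.002], [-0.001, 0.002, -1.0]]
force: [0.3, 0.0, -0.7]
opening: 0.456
grasp_force: 25.6
```

```bash
python3 go.py 0.5725 -0.3025 0.09 -45; python3 -c "
from h import *
e=cam('side');import pickle;pickle.dump(e,open('side7.pkl','wb'))
cv2.imwrite('pics/w7.png',cv2.resize(e['frame'][230:330,370:470,::-1],(600,600),interpolation=cv2.INTER_CUBIC))"
```

```text
t 20.9 pos [ 0.5724 -0.3002  0.1188] psi -44.7 q [-0.01  0.75  0.63  1.66 -0.53  0.91  0.05] F [ 0.3  0.  -0.7] op 0.456 g 25.6
travel [-1.5  1.6 28.8] dr [0.002 0.001 0.005] len 29.0
```

View pics/w7.png

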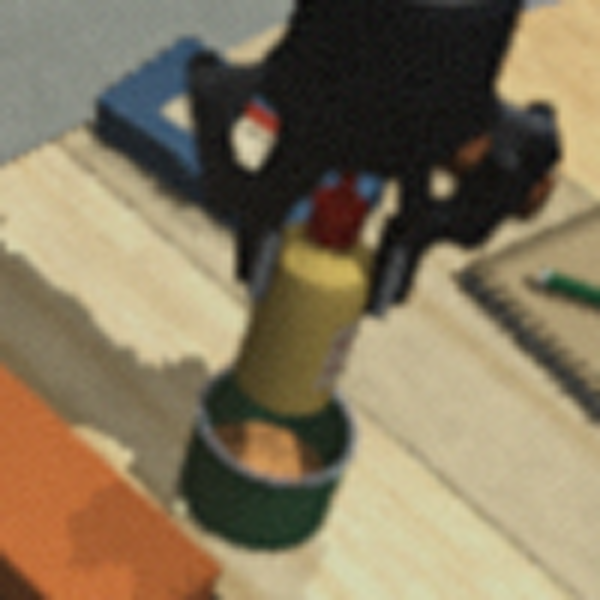

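The bottle hangs over the tin's mouth: cap at (340,200), foot about (287,395). It looks slightly leaning, so I check against the projection of a true vertical.

```bash
python3 - <<'E'
from h import *
import pickle
d=pickle.load(open("side7.pkl","rb"))
f=lambda X:((proj(d,X)-[370,230]+.5)*6-.5).round(1)
for z in(.0675,.1535,.1855):
    a=np.linspace(0,2*np.pi,5)[:4]; r=.0205 if z<.17 else .01
    print(z,f([(.5724,-.3002,z)]),f(np.c_[.5724+r*np.cos(a),-.3002+r*np.sin(a),a*0+z]).tolist())
print("rim",f([(.5725,-.3025,.048)]))
E
```

```text
0.0675 [[280.2 384.4]] [[316.0, 362.9], [243.2, 351.6], [243.8, 406.3], [318.0, 418.0]]
0.1535 [[330.7 231.8]] [[367.7, 210.5], [290.9, 198.8], [292.8, 253.4], [371.2, 265.5]]
0.1855 [[350.7 170.5]] [[369.1, 160.1], [330.6, 154.3], [332.0, 180.9], [370.9, 186.8]]
rim [[273.7 420.4]]
```

The projection of a vertical runs (280,384) to (350,170), which matches: the bottle is upright. Lowering it in stages.

>>> {"method": "apply_moves", "body": {"steps": [{"travel": [-1.5, 2, 12], "dr": [0.002, 0.001, 0]}, {"travel": [-1.5, 2, 22], "dr": [0.002, 0.001, 0]}, {"travel": [-1.5, 2, 30], "dr": [0.002, 0.001, 0]}, {"travel": [-1.5, 2, 32], "dr": [0.002, 0.001, 0]}, {"travel": [-1.5, 2, 32], "dr": [0.002, 0.001, 0]}]}}

```text
time_s: 21.58
eef_pos: [0.5727, -0.3037, 0.0864]
ee_rot: [[0.704, 0.71, -0.0], [0.71, -0.704, -0.0], [-0.0, -0.0, -1.0]]
force: [0.1, 1.5, -0.5]
opening: 0.453
grasp_force: 25.6
```

>>> {"method": "apply_moves", "body": {"steps": [{"travel": [0, 0, 1.5], "dr": [0, 0, 0]}, {"travel": [0, 0, 3], "dr": [0, 0, 0]}, {"travel": [0, 0, 4], "dr": [0, 0, 0]}, {"travel": [0, 0, 4], "dr": [0, 0, 0]}]}}

```text
time_s: 22.08
eef_pos: [0.5727, -0.3036, 0.0825]
ee_rot: [[0.704, 0.71, 0.0], [0.71, -0.704, -0.0], [0.0, 0.0, -1.0]]
force: [0.0, -0.4, 0.5]
opening: 0.453
grasp_force: 25.6
```

```bash
python3 - <<'E'
from h import *
import pickle
d=pickle.load(open("side0.pkl","rb"))
for z in(.048,.032,.026,.02,.016,.01): print(z,proj(d,[(.4792,.1144,z)]).round(1))
g=d["frame"][215:245,286].astype(int); [print(215+i,*v) for i,v in enumerate(g)]
E
```

```text
0.048 [[285.7 217.9]]
0.032 [[285.5 222.2]]
0.026 [[285.5 223.8]]
0.02 [[285.4 225.4]]
0.016 [[285.4 226.4]]
0.01 [[285.3 228. ]]
215 121 93 51
216 125 100 68
217 117 107 96
218 86 95 88
219 43 61 50
220 29 46 32
221 31 44 30
222 34 47 32
223 32 48 34
224 34 49 35
225 28 45 31
226 48 51 37
227 92 74 47
228 129 93 56
229 134 92 51
230 150 103 65
231 144 110 80
232 102 86 69
233 44 46 35
234 29 43 30
235 23 41 26
236 31 45 32
237 33 48 34
238 32 48 33
239 25 44 29
240 31 47 34
241 31 47 34
242 24 42 30
243 40 50 36
244 75 65 38
```

The cork top is about 14 mm up by this view, so contact is expected near TCP z = 0.065.

>>> {"method": "apply_moves", "body": {"steps": [{"travel": [0, 1, 3], "dr": [0, 0, 0]}, {"travel": [0, 1, 6], "dr": [0, 0, 0]}, {"travel": [0, 1, 9], "dr": [0, 0, 0]}, {"travel": [0, 1, 11], "dr": [0, 0, 0]}, {"travel": [0, 1, 11], "dr": [0, 0, 0]}, {"travel": [0, 1, 11], "dr": [0, 0, 0]}]}}

```text
time_s: 22.82
eef_pos: [0.5735, -0.3044, 0.0716]
ee_rot: [[0.704, 0.71, 0.0], [0.71, -0.704, -0.0], [0.0, 0.0, -1.0]]
force: [-0.3, -0.7, -0.8]
opening: 0.455
grasp_force: 25.6
```

>>> {"method": "apply_moves", "body": {"steps": [{"travel": [0, 0, 1], "dr": [0, 0, 0]}, {"travel": [0, 0, 2], "dr": [0, 0, 0]}, {"travel": [0, 0, 3], "dr": [0, 0, 0]}, {"travel": [0, 0, 3], "dr": [0, 0, 0]}]}}

```text
time_s: 23.32
eef_pos: [0.5734, -0.3043, 0.0684]
ee_rot: [[0.704, 0.71, -0.0], [0.71, -0.704, 0.0], [-0.0, -0.0, -1.0]]
force: [-0.4, -0.7, -0.1]
opening: 0.456
grasp_force: 25.6
```

>>> {"method": "apply_moves", "body": {"steps": [{"travel": [0, -1.5, 1], "dr": [0, 0, 0]}, {"travel": [0, -1.5, 2], "dr": [0, 0, 0]}, {"travel": [0, -1.5, 2], "dr": [0, 0, 0]}, {"travel": [0, -1.5, 2], "dr": [0, 0, 0]}]}}

```text
time_s: 23.82
eef_pos: [0.5724, -0.3033, 0.0665]
ee_rot: [[0.704, 0.71, 0.0], [0.71, -0.704, -0.0], [0.0, 0.0, -1.0]]
force: [0.3, -0.1, 0.0]
opening: 0.454
grasp_force: 25.6
```

>>> {"method": "apply_moves", "body": {"steps": [{"travel": [0, 0, 1], "dr": [0, 0, 0]}, {"travel": [0, 0, 1.5], "dr": [0, 0, 0]}, {"travel": [0, 0, 1.5], "dr": [0, 0, 0]}]}}

```text
time_s: 24.2
eef_pos: [0.5725, -0.3035, 0.0659]
ee_rot: [[0.704, 0.71, 0.001], [0.71, -0.704, 0.0], [0.001, 0.0, -1.0]]
force: [-3.0, 1.5, 5.9]
opening: 0.456
grasp_force: 26.2
```

Contact at 0.066: the bottle stands on the cork. Release and lift.

>>> {"method": "apply_moves", "body": {"steps": [{"travel": [0, 0, 0], "dr": [0, 0, 0]}, {"travel": [0, 0, 0], "dr": [0, 0, 0]}, {"travel": [0, 0, 0], "dr": [0, 0, 0]}, {"travel": [0, 0, -20], "dr": [0, 0, 0]}, {"travel": [0, 0, -60], "dr": [0, 0, 0]}, {"travel": [0, 0, -110], "dr": [0, 0, 0]}, {"travel": [0, 0, -150], "dr": [0, 0, 0]}, {"travel": [0, 0, -150], "dr": [0, 0, 0]}], "hand": 0.85}}

```text
time_s: 25.2
eef_pos: [0.5741, -0.3051, 0.2201]
ee_rot: [[0.704, 0.71, 0.007], [0.71, -0.704, -0.003], [0.003, 0.007, -1.0]]
force: [-0.5, 0.1, -0.5]
opening: 0.85
grasp_force: 0.0
```

```bash
python3 go.py 0.365 0.3216 0.15 -55.2
```

```text
t 25.2 pos [ 0.5741 -0.3051  0.2201] psi -44.8 q [-0.05  0.64  0.71  1.59 -0.45  1.08 -0.  ] F [-0.5  0.1 -0.5] op 0.85 g 0.0
travel [ 297.4 -590.4   66.5] dr [ 0.007 -0.003  0.182] len 664.0
```

>>> {"method": "apply_moves", "body": {"steps": [{"travel": [297, -590, 30], "dr": [0.007, -0.003, 0.182]}, {"travel": [297, -590, 30], "dr": [0.007, -0.003, 0.182]}, {"travel": [297, -590, 30], "dr": [0.007, -0.003, 0.182]}, {"travel": [297, -590, 30], "dr": [0.007, -0.003, 0.182]}, {"travel": [297, -590, 30], "dr": [0.007, -0.003, 0.182]}, {"travel": [297, -590, 30], "dr": [0.007, -0.003, 0.182]}, {"travel": [297, -590, 30], "dr": [0.007, -0.003, 0.182]}, {"travel": [297, -590, 30], "dr": [0.007, -0.003, 0.182]}], "hand": 0.6}}

```text
time_s: 26.2
eef_pos: [0.4125, 0.1721, 0.1924]
ee_rot: [[0.821, 0.571, -0.007], [0.571, -0.821, 0.004], [-0.003, -0.007, -1.0]]
force: [-0.1, 0.4, 0.4]
opening: 0.6
grasp_force: 0.0
```

```bash
python3 go.py 0.365 0.3216 0.08 -55.2
```

```text
t 26.2 pos [0.4125 0.1721 0.1924] psi -55.2 q [-1.17  0.32  0.81  2.12 -0.32  0.83 -1.12] F [-0.1  0.4  0.4] op 0.6 g 0.0
travel [  46.7 -149.1  113.3] dr [-0.007  0.003  0.   ] len 193.0
```

>>> {"method": "apply_moves", "body": {"steps": [{"travel": [47, -149, 60], "dr": [-0.007, 0.003, 0]}, {"travel": [47, -149, 60], "dr": [-0.007, 0.003, 0]}, {"travel": [47, -149, 60], "dr": [-0.007, 0.003, 0]}, {"travel": [47, -149, 110], "dr": [-0.007, 0.003, 0]}, {"travel": [47, -149, 130], "dr": [-0.007, 0.003, 0]}, {"travel": [47, -149, 145], "dr": [-0.007, 0.003, 0]}, {"travel": [47, -149, 145], "dr": [-0.007, 0.003, 0]}]}}

```text
time_s: 27.08
eef_pos: [0.3659, 0.3194, 0.0477]
ee_rot: [[0.821, 0.571, -0.001], [0.571, -0.821, -0.002], [-0.002, 0.001, -1.0]]
force: [-0.4, 0.0, 0.7]
opening: 0.597
grasp_force: 0.0
```

```bash
python3 go.py 0.365 0.3216 0.003 -55.2; python3 - <<'E'
from h import *
d=cam('side')
cv2.imwrite('pics/w8.png',np.hstack([cv2.resize(d['frame'][160:235,180:280,::-1],(800,600))]))
E
```

```text
t 27.07 pos [0.3659 0.3194 0.0477] psi -55.2 q [-1.23  0.64  0.54  2.1  -0.61  0.56 -1.22] F [-0.4  0.   0.7] op 0.597 g 0.0
travel [ 0.6 -2.3 44.7] dr [ 0.001  0.002 -0.   ] len 45.0
```

View pics/w8.png

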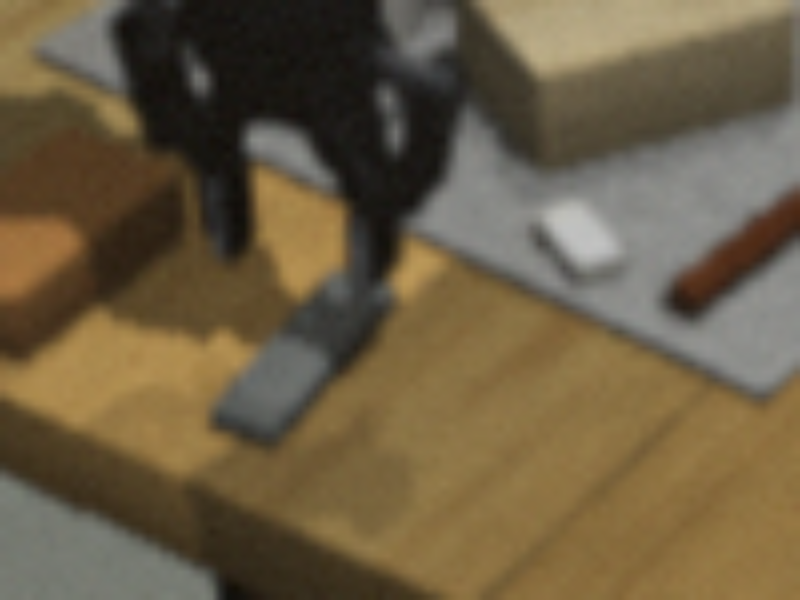

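Fingers straddle the slip stone at (310,350). The cork block and eraser are clear. Descend and grip.

>>> {"method": "apply_moves", "body": {"steps": [{"travel": [0, -2, 20], "dr": [0, 0, 0]}, {"travel": [0, -2, 36], "dr": [0, 0, 0]}, {"travel": [0, -2, 44], "dr": [0, 0, 0]}, {"travel": [0, -2, 44], "dr": [0, 0, 0]}, {"travel": [0, -2, 44], "dr": [0, 0, 0]}]}}

```text
time_s: 27.75
eef_pos: [0.3653, 0.3217, 0.0045]
ee_rot: [[0.821, 0.571, 0.0], [0.571, -0.821, -0.0], [0.0, 0.0, -1.0]]
force: [0.3, 0.1, 0.2]
opening: 0.597
grasp_force: 0.0
```

>>> {"method": "apply_moves", "body": {"steps": [{"travel": [0, 0, 0], "dr": [0, 0, 0]}, {"travel": [0, 0, 0], "dr": [0, 0, 0]}, {"travel": [0, 0, 0], "dr": [0, 0, 0]}, {"travel": [0, 0, 0], "dr": [0, 0, 0]}, {"travel": [0, 0, 0], "dr": [0, 0, 0]}], "hand": 0, "force": 40}}

```text
time_s: 28.38
eef_pos: [0.3651, 0.3219, 0.0047]
ee_rot: [[0.821, 0.571, 0.0], [0.571, -0.821, 0.0], [0.0, -0.0, -1.0]]
force: [-1.2, -1.1, 6.0]
opening: 0.339
grasp_force: 39.4
```

>>> {"method": "apply_moves", "body": {"steps": [{"travel": [0, 0, -10], "dr": [0, 0, 0]}, {"travel": [0, 0, -40], "dr": [0, 0, 0]}, {"travel": [0, 0, -90], "dr": [0, 0, 0]}, {"travel": [0, 0, -130], "dr": [0, 0, 0]}, {"travel": [0, 0, -130], "dr": [0, 0, 0]}]}}

```text
time_s: 29.0
eef_pos: [0.3663, 0.323, 0.1369]
ee_rot: [[0.821, 0.571, 0.003], [0.571, -0.821, 0.004], [0.005, -0.001, -1.0]]
force: [0.3, 0.1, -1.2]
opening: 0.334
grasp_force: 40.0
```

```bash
python3 go.py 0.5534 -0.1787 0.12 1.6
```

```text
t 29.0 pos [0.3663 0.323  0.1369] psi -55.2 q [-1.37  0.49  0.7   2.07 -0.47  0.74 -1.33] F [ 0.3  0.1 -1.2] op 0.334 g 40.0
travel [-133.1  518.7   15.5] dr [ 0.001 -0.005 -0.991] len 536.0
```

>>> {"method": "apply_moves", "body": {"steps": [{"travel": [-133, 519, 0], "dr": [0, -0.004, -0.991]}, {"travel": [-133, 519, 0], "dr": [0, -0.004, -0.991]}, {"travel": [-133, 519, 0], "dr": [0, -0.004, -0.991]}, {"travel": [-133, 519, 0], "dr": [0, -0.004, -0.991]}, {"travel": [-133, 519, 0], "dr": [0, -0.004, -0.991]}, {"travel": [-133, 519, 0], "dr": [0, -0.004, -0.991]}, {"travel": [-133, 519, 0], "dr": [0, -0.004, -0.991]}, {"travel": [-133, 519, 0], "dr": [0, -0.004, -0.991]}]}}

```text
time_s: 30.0
eef_pos: [0.5348, -0.1356, 0.1334]
ee_rot: [[-0.028, 1.0, -0.003], [1.0, 0.028, -0.003], [-0.003, -0.004, -1.0]]
force: [0.9, 1.1, -0.7]
opening: 0.332
grasp_force: 40.0
```

```bash
python3 go.py 0.5534 -0.1787 0.08 1.6
```

```text
t 30.0 pos [ 0.5348 -0.1356  0.1334] psi 1.6 q [-0.19  0.54  0.46  1.9  -0.33  0.78  0.48] F [ 0.9  1.1 -0.7] op 0.332 g 40.0
travel [-43.4  17.6  53.5] dr [-0.004  0.003  0.   ] len 71.0
```

>>> {"method": "apply_moves", "body": {"steps": [{"travel": [-43, 18, 20], "dr": [-0.003, 0.003, 0]}, {"travel": [-43, 18, 50], "dr": [-0.003, 0.003, 0]}, {"travel": [-43, 18, 90], "dr": [-0.003, 0.003, 0]}, {"travel": [-43, 18, 110], "dr": [-0.003, 0.003, 0]}, {"travel": [-43, 18, 110], "dr": [-0.003, 0.003, 0]}, {"travel": [-43, 18, 110], "dr": [-0.003, 0.003, 0]}]}}

```text
time_s: 30.75
eef_pos: [0.5549, -0.1773, 0.0256]
ee_rot: [[-0.028, 1.0, 0.003], [1.0, 0.028, -0.002], [-0.002, 0.002, -1.0]]
force: [0.2, 0.0, -1.1]
opening: 0.33
grasp_force: 40.0
```

```bash
python3 go.py 0.5534 -0.1787 0.005 1.6
```

```text
t 30.75 pos [ 0.5549 -0.1773  0.0256] psi 1.6 q [-0.04  0.75  0.37  1.85 -0.43  0.62  0.62] F [ 0.2  0.  -1.1] op 0.33 g 40.0
travel [-1.3 -1.6 20.6] dr [0.002 0.002 0.   ] len 21.0
```

>>> {"method": "apply_moves", "body": {"steps": [{"travel": [-1, -1, 8], "dr": [0, 0.002, 0]}, {"travel": [-1, -1, 15], "dr": [0, 0.002, 0]}, {"travel": [-1, -1, 19], "dr": [0, 0.002, 0]}, {"travel": [-1, -1, 21.5], "dr": [0, 0.002, 0]}, {"travel": [-1, -1, 21.5], "dr": [0, 0.002, 0]}, {"travel": [-1, -1, 21.5], "dr": [0, 0.002, 0]}]}}

```text
time_s: 31.5
eef_pos: [0.553, -0.1779, 0.0047]
ee_rot: [[-0.028, 1.0, 0.001], [1.0, 0.028, 0.002], [0.002, 0.001, -1.0]]
force: [-6.8, 2.0, 19.8]
opening: 0.338
grasp_force: 42.3
```

>>> {"method": "apply_moves", "body": {"steps": [{"travel": [0, 0, -1], "dr": [0, 0, 0]}, {"travel": [0, 0, -1], "dr": [0, 0, 0]}, {"travel": [0, 0, -1], "dr": [0, 0, 0]}, {"travel": [0, 0, -20], "dr": [0, 0, 0]}, {"travel": [0, 0, -70], "dr": [0, 0, 0]}, {"travel": [0, 0, -130], "dr": [0, 0, 0]}, {"travel": [0, 0, -190], "dr": [0, 0, 0]}, {"travel": [0, 0, -190], "dr": [0, 0, 0]}], "hand": 0.55}}

```text
time_s: 32.5
eef_pos: [0.5561, -0.1798, 0.1992]
ee_rot: [[-0.027, 1.0, 0.011], [1.0, 0.027, -0.001], [-0.001, 0.011, -1.0]]
force: [0.4, 0.6, -0.4]
opening: 0.544
grasp_force: 0.0
```

```bash
python3 go.py 0.590 0.299 0.15 -69.7 0.590 0.299 0.15 110.3
```

```text
t 32.5 pos [ 0.5561 -0.1798  0.1992] psi 1.6 q [-0.14  0.49  0.51  1.78 -0.3   0.93  0.52] F [ 0.4  0.6 -0.4] op 0.544 g 0.0
travel [477.7  46.5  49.1] dr [ 0.01  -0.006  1.244] len 482.0
travel [477.7  46.5  49.1] dr [ 0.006  0.011 -1.898] len 482.0
```

>>> {"method": "apply_moves", "body": {"steps": [{"travel": [478, 47, 30], "dr": [0.01, -0.006, 1.244]}, {"travel": [478, 47, 30], "dr": [0.01, -0.006, 1.244]}, {"travel": [478, 47, 30], "dr": [0.01, -0.006, 1.244]}, {"travel": [478, 47, 30], "dr": [0.01, -0.006, 1.244]}, {"travel": [478, 47, 30], "dr": [0.01, -0.006, 1.244]}, {"travel": [478, 47, 30], "dr": [0.01, -0.006, 1.244]}, {"travel": [478, 47, 30], "dr": [0.01, -0.006, 1.244]}, {"travel": [478, 47, 30], "dr": [0.01, -0.006, 1.244]}]}}

```text
time_s: 33.5
eef_pos: [0.5853, 0.3048, 0.163]
ee_rot: [[0.937, 0.349, -0.011], [0.349, -0.937, 0.002], [-0.01, -0.006, -1.0]]
force: [0.8, -0.4, 0.2]
opening: 0.549
grasp_force: 0.0
```

```bash
python3 go.py 0.590 0.299 0.08 -69.7
```

```text
t 33.5 pos [0.5853 0.3048 0.163 ] psi -69.6 q [-1.01  0.75  0.74  1.59 -0.56  1.04 -1.33] F [ 0.8 -0.4  0.2] op 0.549 g 0.0
travel [ 3.2  7.5 82.9] dr [-0.006  0.01   0.002] len 83.0
```

>>> {"method": "apply_moves", "body": {"steps": [{"travel": [3, 3, 50], "dr": [-0.006, 0.01, 0.002]}, {"travel": [3, 3, 90], "dr": [-0.006, 0.01, 0.002]}, {"travel": [3, 3, 110], "dr": [-0.006, 0.01, 0.002]}, {"travel": [3, 3, 110], "dr": [-0.006, 0.01, 0.002]}, {"travel": [3, 3, 110], "dr": [-0.006, 0.01, 0.002]}]}}

```text
time_s: 34.12
eef_pos: [0.5906, 0.2995, 0.0553]
ee_rot: [[0.938, 0.345, 0.004], [0.345, -0.939, 0.0], [0.004, 0.001, -1.0]]
force: [-0.1, 0.5, 0.2]
opening: 0.553
grasp_force: 0.0
```

```bash
python3 go.py 0.590 0.299 0.012 -69.7; python3 - <<'E'
from h import *
d=cam('side')
cv2.imwrite('pics/w9.png',np.hstack([cv2.resize(d['frame'][140:215,230:330,::-1],(800,600))]))
t=cam('top')
cv2.imwrite('pics/w9t.png',np.vstack([cv2.resize(t['frame'][130:255,350:480,::-1],(520,500))]))
E
```

```text
t 34.12 pos [0.5906 0.2995 0.0553] psi -69.8 q [-0.96  0.87  0.65  1.64 -0.66  0.86 -1.26] F [-0.1  0.5  0.2] op 0.553 g 0.0
travel [-0.9  0.2 43.2] dr [ 0.001 -0.004 -0.002] len 43.0
```

View pics/w9.png

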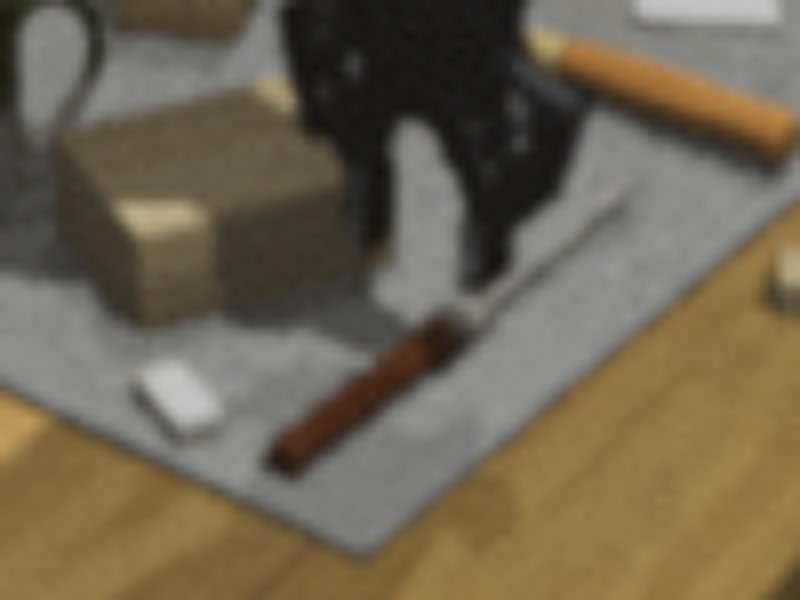

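The fingers are above the front end of the handle, (375,250) and (485,280), straddling it. Descend and grip.

>>> {"method": "apply_moves", "body": {"steps": [{"travel": [-1, 0, 20], "dr": [0, -0.003, 0]}, {"travel": [-1, 0, 36], "dr": [0, -0.003, 0]}, {"travel": [-1, 0, 43], "dr": [0, -0.003, 0]}, {"travel": [-1, 0, 43], "dr": [0, -0.003, 0]}, {"travel": [-1, 0, 43], "dr": [0, -0.003, 0]}]}}

```text
time_s: 34.85
eef_pos: [0.5888, 0.2989, 0.0108]
ee_rot: [[0.938, 0.345, -0.001], [0.345, -0.938, -0.002], [-0.001, 0.001, -1.0]]
force: [0.3, 0.2, -0.5]
opening: 0.552
grasp_force: 0.0
```

>>> {"method": "apply_moves", "body": {"steps": [{"travel": [0, 0, 0], "dr": [0, 0, 0]}, {"travel": [0, 0, 0], "dr": [0, 0, 0]}, {"travel": [0, 0, 0], "dr": [0, 0, 0]}, {"travel": [0, 0, 0], "dr": [0, 0, 0]}, {"travel": [0, 0, 0], "dr": [0, 0, 0]}], "hand": 0, "force": 60}}

```text
time_s: 35.48
eef_pos: [0.5889, 0.2993, 0.0111]
ee_rot: [[0.938, 0.346, -0.001], [0.346, -0.938, -0.001], [-0.001, 0.001, -1.0]]
force: [-0.7, 0.5, 5.9]
opening: 0.2
grasp_force: 59.8
```

>>> {"method": "apply_moves", "body": {"steps": [{"travel": [0, 0, -10], "dr": [0, 0, 0]}, {"travel": [0, 0, -40], "dr": [0, 0, 0]}, {"travel": [0, 0, -90], "dr": [0, 0, 0]}, {"travel": [0, 0, -130], "dr": [0, 0, 0]}, {"travel": [0, 0, -130], "dr": [0, 0, 0]}]}}

```text
time_s: 36.1
eef_pos: [0.5907, 0.2996, 0.1441]
ee_rot: [[0.938, 0.345, 0.004], [0.345, -0.939, 0.001], [0.004, 0.0, -1.0]]
force: [0.6, -0.6, -1.7]
opening: 0.196
grasp_force: 59.0
```

```bash
python3 go.py 0.3870 -0.2754 0.14 1.6
```

```text
t 36.1 pos [0.5907 0.2996 0.1441] psi -69.8 q [-1.    0.77  0.73  1.6  -0.58  0.99 -1.31] F [ 0.6 -0.6 -1.7] op 0.196 g 59.0
travel [-389.7  469.3    2.7] dr [ 0.003 -0.003 -1.246] len 610.0
```

>>> {"method": "apply_moves", "body": {"steps": [{"travel": [-390, 469, 0], "dr": [0.003, -0.003, -1.246]}, {"travel": [-390, 469, 0], "dr": [0.003, -0.003, -1.246]}, {"travel": [-390, 469, 0], "dr": [0.003, -0.003, -1.246]}, {"travel": [-390, 469, 0], "dr": [0.003, -0.003, -1.246]}, {"travel": [-390, 469, 0], "dr": [0.003, -0.003, -1.246]}, {"travel": [-390, 469, 0], "dr": [0.003, -0.003, -1.246]}, {"travel": [-390, 469, 0], "dr": [0.003, -0.003, -1.246]}, {"travel": [-390, 469, 0], "dr": [0.003, -0.003, -1.246]}]}}

```text
time_s: 37.1
eef_pos: [0.42, -0.1731, 0.1409]
ee_rot: [[-0.03, 1.0, -0.006], [1.0, 0.03, -0.002], [-0.002, -0.006, -1.0]]
force: [1.4, -1.0, -1.5]
opening: 0.199
grasp_force: 59.0
```

```bash
python3 go.py 0.3870 -0.2754 0.1 1.6
```

```text
t 37.1 pos [ 0.42   -0.1731  0.1409] psi 1.7 q [-0.13  0.38  0.5   2.13 -0.28  0.69  0.59] F [ 1.4 -1.  -1.5] op 0.199 g 59.0
travel [-101.2  -35.8   41.3] dr [-0.006  0.002  0.002] len 115.0
```

>>> {"method": "apply_moves", "body": {"steps": [{"travel": [-101, -36, 20], "dr": [-0.006, 0.002, 0]}, {"travel": [-101, -36, 40], "dr": [-0.006, 0.002, 0]}, {"travel": [-101, -36, 70], "dr": [-0.006, 0.002, 0]}, {"travel": [-101, -36, 105], "dr": [-0.006, 0.002, 0]}, {"travel": [-101, -36, 110], "dr": [-0.006, 0.002, 0]}, {"travel": [-101, -36, 110], "dr": [-0.006, 0.002, 0]}, {"travel": [-101, -36, 110], "dr": [-0.006, 0.002, 0]}]}}

```text
time_s: 37.98
eef_pos: [0.3886, -0.2742, 0.0329]
ee_rot: [[-0.028, 1.0, 0.002], [1.0, 0.028, -0.001], [-0.001, 0.002, -1.0]]
force: [-0.4, 0.2, -0.5]
opening: 0.198
grasp_force: 59.1
```

```bash
python3 go.py 0.3870 -0.2754 0.005 1.6
```

```text
t 37.98 pos [ 0.3886 -0.2742  0.0329] psi 1.6 q [ 0.23  0.62  0.36  2.12 -0.46  0.48  0.97] F [-0.4  0.2 -0.5] op 0.198 g 59.1
travel [-1.1 -1.7 27.9] dr [0.002 0.001 0.   ] len 28.0
```

>>> {"method": "apply_moves", "body": {"steps": [{"travel": [-1, -1.5, 10], "dr": [0.002, 0.001, 0]}, {"travel": [-1, -1.5, 20], "dr": [0.002, 0.001, 0]}, {"travel": [-1, -1.5, 25], "dr": [0.002, 0.001, 0]}, {"travel": [-1, -1.5, 28.5], "dr": [0.002, 0.001, 0]}, {"travel": [-1, -1.5, 28.5], "dr": [0.002, 0.001, 0]}, {"travel": [-1, -1.5, 28.5], "dr": [0.002, 0.001, 0]}]}}

```text
time_s: 38.72
eef_pos: [0.3861, -0.2748, 0.0045]
ee_rot: [[-0.027, 1.0, -0.001], [1.0, 0.027, 0.002], [0.002, -0.001, -1.0]]
force: [-5.0, 4.6, 23.1]
opening: 0.196
grasp_force: 62.0
```

Contact: release and lift clear.

>>> {"method": "apply_moves", "body": {"steps": [{"travel": [0, 0, -1], "dr": [0, 0, 0]}, {"travel": [0, 0, -1], "dr": [0, 0, 0]}, {"travel": [0, 0, -1], "dr": [0, 0, 0]}, {"travel": [0, 0, -20], "dr": [0, 0, 0]}, {"travel": [0, 0, -70], "dr": [0, 0, 0]}, {"travel": [0, 0, -130], "dr": [0, 0, 0]}, {"travel": [0, 0, -190], "dr": [0, 0, 0]}, {"travel": [0, 0, -190], "dr": [0, 0, 0]}], "hand": 0.38}}

```text
time_s: 39.72
eef_pos: [0.3892, -0.2767, 0.1972]
ee_rot: [[-0.028, 1.0, 0.006], [1.0, 0.028, -0.002], [-0.003, 0.006, -1.0]]
force: [0.5, 0.7, -0.6]
opening: 0.381
grasp_force: 0.0
```

>>> {"method": "apply_moves", "body": {"steps": [{"travel": [300, 50, -200], "dr": [0, 0, 0]}, {"travel": [300, 50, -200], "dr": [0, 0, 0]}, {"travel": [300, 50, -200], "dr": [0, 0, 0]}, {"travel": [300, 50, -200], "dr": [0, 0, 0]}, {"travel": [300, 50, -200], "dr": [0, 0, 0]}, {"travel": [300, 50, -200], "dr": [0, 0, 0]}, {"travel": [300, 50, -200], "dr": [0, 0, 0]}, {"travel": [300, 50, -200], "dr": [0, 0, 0]}]}}

```text
time_s: 40.72
eef_pos: [0.4279, 0.0252, 0.3923]
ee_rot: [[-0.028, 1.0, -0.004], [1.0, 0.028, -0.0], [-0.0, -0.004, -1.0]]
force: [0.3, -0.4, 0.1]
opening: 0.382
grasp_force: 0.0
```

```bash
python3 - <<'E'
from h import *
import pickle
print(robot.state()["eef_pos"],robot.state()["time_s"])
th=np.radians(1.6);ex=np.array([np.cos(th),np.sin(th)]);ey=np.array([-np.sin(th),np.cos(th)]);o=np.array([.4681,-.2411])
def loc(P): return np.c_[(P[:,:2]-o)@ex,(P[:,:2]-o)@ey]*1e3
for n in("top","side"):
    d=cam(n);b=pickle.load(open(n+"0.pkl","rb"));save(d,n+"_end.png")
    df=np.abs(d["frame"].astype(int)-b["frame"]).max(2)>40
    h=cv2.cvtColor(d["frame"],cv2.COLOR_RGB2HSV).astype(int)
    for nm,c,w,hh,z in(("veiner",(-82,0),.15,.03,.01),("slip",(87,60),.06,.03,.012),("bottle/tin",(103,-65),.045,.045,.1)):
        c2=o+c[0]/1e3*ex+c[1]/1e3*ey
        Q=[np.r_[c2+a*hh*ex+q*w*ey,zz] for a,q in((-1,-1),(-1,1),(1,1),(1,-1)) for zz in((0.,z))]
        m=np.zeros(df.shape,np.uint8);cv2.fillConvexPoly(m,cv2.convexHull(np.round(proj(d,Q)).astype(np.int32)),1)
        m=(m>0)&df
        if nm!="bottle/tin":
            if nm=="slip": m&=(h[:,:,1]<70)
            ys,xs=np.nonzero(m); P=loc(back(d,np.c_[xs,ys],z))
            r=cv2.minAreaRect(P.astype(np.float32));print(n,nm,len(P),"mean",P.mean(0).round(1),"y range",P[:,1].min().round(),P[:,1].max().round(),"rect",np.round(r[0],1),np.round(r[1],1),round(r[2],1))
            if nm=="veiner":
                red=(h[ys,xs,0]<15)&(h[ys,xs,1]>120)&(h[ys,xs,2]<140);print("  red handle",red.sum(),P[red].mean(0).round(1))
        else:
            red=m&((h[:,:,0]<6)|(h[:,:,0]>173))&(h[:,:,1]>150); ys,xs=np.nonzero(red)
            print(n,"cap",len(xs),loc(back(d,np.c_[xs,ys],.13)).mean(0).round(1))
    # bystander change
    for nm,p,z in(("mug",(.485,.521),.1),("cork",(.306,.429),.034),("eraser",(.4896,.3231),.018)):
        u,v=proj(d,[(*p,z)])[0].round().astype(int); print(n,nm,"changed px",df[v-12:v+13,u-12:u+13].sum())
E
```

```text
[0.42791991 0.02523415 0.39225909] 40.725
top veiner 884 mean [-83.3  50.8] y range -126.0 153.0 rect [-86.2  13.9] [278.3  62.8] 87.9
  red handle 98 [-82.2 -72.9]
top slip 452 mean [84.7 73.1] y range -1.0 123.0 rect [84.8 61.4] [123.5  64.4] 87.7
top cap 27 [101.1 -56.2]
top mug changed px 0
top cork changed px 26
top eraser changed px 0
side veiner 653 mean [-85.5 -37.2] y range -128.0 129.0 rect [-84.5   0.3] [ 28.4 256.5] 0.7
  red handle 301 [-82.8 -72.2]
side slip 379 mean [82.7 56.4] y range 6.0 109.0 rect [82.8 57.5] [ 33.4 103.3] 0.2
side cap 60 [ 85.6 -75.3]
side mug changed px 0
side cork changed px 20
side eraser changed px 84
```

>>> {"method": "apply_moves", "body": {"steps": [{"travel": [300, -60, 0], "dr": [0, 0, 0]}, {"travel": [300, -60, 0], "dr": [0, 0, 0]}, {"travel": [300, -60, 0], "dr": [0, 0, 0]}, {"travel": [300, -60, 0], "dr": [0, 0, 0]}, {"travel": [300, -60, 0], "dr": [0, 0, 0]}, {"travel": [300, -60, 0], "dr": [0, 0, 0]}, {"travel": [300, -60, 0], "dr": [0, 0, 0]}, {"travel": [300, -60, 0], "dr": [0, 0, 0]}]}}

```text
time_s: 41.82
eef_pos: [0.361, 0.3224, 0.3937]
ee_rot: [[-0.025, 1.0, -0.001], [1.0, 0.025, 0.0], [0.0, -0.001, -1.0]]
force: [0.4, 0.1, -0.0]
opening: 0.38
grasp_force: 0.0
```

```bash
python3 - <<'E'
from h import *
import pickle
th=np.radians(1.6);ex=np.array([np.cos(th),np.sin(th)]);ey=np.array([-np.sin(th),np.cos(th)]);o=np.array([.4681,-.2411])
def loc(P): return (np.c_[(P[:,:2]-o)@ex,(P[:,:2]-o)@ey]*1e3).round(1)
b=np.array([.5725,-.3025])
for n in("top","side"):
    d=cam(n);d0=pickle.load(open(n+"0.pkl","rb"));df=np.abs(d["frame"].astype(int)-d0["frame"]).max(2)>40
    h=cv2.cvtColor(d["frame"],cv2.COLOR_RGB2HSV).astype(int)
    e=proj(d,[(*b,.133),(*b,.117),(*b,.101),(*b,.015)]);print(n,"expected cap top/mid, shoulder, foot",e.round(1).tolist())
    u,v=e[1].round().astype(int);Y,X=np.mgrid[v-20:v+21,u-20:u+21];w=h[v-20:v+21,u-20:u+21]
    for nm,m in(("red",((w[...,0]<5)|(w[...,0]>172))&(w[...,1]>150)),("yellow",(w[...,0]>20)&(w[...,0]<32)&(w[...,1]>105))):
        if m.any(): print(nm,m.sum(),X[m].mean().round(1),Y[m].mean().round(1),X[m].min(),X[m].max(),Y[m].min(),Y[m].max())
    for nm,p,z in(("mug",(.485,.521),.1),("cork",(.306,.429),.034),("eraser",(.4896,.3231),.018)):
        u,v=proj(d,[(*p,z)])[0].round().astype(int); print(n,nm,"changed px",df[v-12:v+13,u-12:u+13].sum())
E
```

```text
top expected cap top/mid, shoulder, foot [[439.1, 162.0], [437.4, 163.1], [435.7, 164.3], [427.4, 169.8]]
red 25 436.0 163.0 433 439 161 165
yellow 2 429.0 169.0 427 431 167 171
top mug changed px 404
top cork changed px 611
top eraser changed px 0
side expected cap top/mid, shoulder, foot [[423.4, 275.1], [421.8, 280.0], [420.2, 284.7], [412.2, 308.5]]
red 56 421.7 282.2 418 425 276 287
yellow 225 417.4 293.6 407 427 284 300
side mug changed px 0
side cork changed px 93
side eraser changed px 81
```

```bash
python3 - <<'E'
from h import *
import pickle
def red(d,b,z):
    h=cv2.cvtColor(d["frame"],cv2.COLOR_RGB2HSV).astype(int)
    e=proj(d,[(*b,z-.016),(*b,z)]);u,v=e[0].round().astype(int);Y,X=np.mgrid[v-14:v+15,u-14:u+15];w=h[v-14:v+15,u-14:u+15]
    m=((w[...,0]<5)|(w[...,0]>172))&(w[...,1]>150)
    p=np.array([X[m].mean(),Y[m].mean()]);return p,m.sum(),(p-e[1]).round(1)
for n in("top","side"):
    d0=pickle.load(open(n+"0.pkl","rb"));d=cam(n)
    a=red(d0,(.419,.1985),.118);c=red(d,(.5725,-.3025),.133)
    print(n,a,c)
    for zz,q in((.115,a),(.13,c)): print("  at z",zz,back(d,[q[0]],zz).round(4))
    # tin rim / green-cream contrast now
d=cam("top");cv2.imwrite("pics/fin.png",d["frame"][...,::-1])
g=d["frame"][155:185,415:450].astype(int)
for r in g[::2]: print(" ".join("%3d/%3d"%(p[0],p[1]-p[0]) for p in r[::2]))
E
```

```text
top (array([259.09090909, 219.09090909]), np.int64(22), array([-0.2, -0.3])) (array([435.84, 162.96]), np.int64(25), array([-3.2,  0.9]))
  at z 0.115 [[0.4201 0.1993 0.115 ]]
  at z 0.13 [[ 0.5706 -0.2945  0.13  ]]
side (array([252.65714286, 196.28571429]), np.int64(35), array([0.6, 6.5])) (array([421.55172414, 281.98275862]), np.int64(58), array([-1.8,  6.8]))
  at z 0.115 [[0.4068 0.1746 0.115 ]]
  at z 0.13 [[ 0.556  -0.3133  0.13  ]]
194/  0 194/ -2 195/ -2 195/ -2 195/ -2 195/  1 192/  0 191/  1 192/  0 192/  1 194/  1 194/  0 194/  0 194/  1 194/  0 193/  1 196/  1 195/  0
194/ -1 195/ -1 193/ -1 195/ -1 192/  1 180/  3 151/  3 140/  3 139/  2 153/  1 178/ -2 189/  0 197/ -1 193/  2 193/  1 194/  2 195/  1 194/  0
194/  0 196/  1 193/  3 193/  1 171/  2 109/  8  59/  9  79/ -4 130/-11 150/-17 153/-33 162/-33 184/-13 194/  1 196/  1 195/  0 195/  1 194/  2
176/ -2 171/ -2 170/ -2 166/  0 124/ -8 102/-19  77/ -7 125/-12 134/-14 115/-37 127/-80 109/-67 151/-53 190/ -6 195/  2 196/ -1 194/  2 195/  1
137/ -8 135/ -6  96/  0 111/ -2 120/-23  90/-13  83/ -9 116/-11 108/-11  82/-48 1
[... 802 characters left out ...]
/  7  28/ 14  78/  3  97/ -4  97/-15 122/-24 128/-29  89/-18  75/ -2 112/  1 173/ -7 192/ -9 195/  1 194/  1 195/  1 195/  1
138/ -8 135/ -7 103/ -3  44/  8  33/ 11  67/  6 113/ -5 131/-15 110/ -6 129/ -4 160/ -5 184/ -6 192/ -7 194/ -5 194/  1 194/  2 194/  2 194/  2
136/ -8 136/ -9 131/ -9 107/ -5 117/ -1  69/  1  72/  2 107/  0 145/ -5 180/ -8 191/-11 194/ -9 193/ -8 195/ -3 195/  1 196/  1 195/  1 194/  2
165/ -8 141/-10 136/-11 150/ -8 152/-10 162/-13 169/-14 177/-15 184/-15 184/-16 182/-16 184/-15 184/-14 192/ -6 195/ -3 194/ -2 194/ -2 194/ -2
194/ -4 188/ -5 188/ -6 193/ -6 185/-10 179/-15 181/-17 181/-16 181/-18 180/-17 177/-18 179/-18 184/-13 193/ -9 193/-11 193/-11 192/-11 195/-10
```

```bash
python3 - <<'E'
from h import *
import pickle
def edges(d,rows):
    h=cv2.cvtColor(d["frame"],cv2.COLOR_RGB2HSV).astype(int);return h
def sil(d,foot,z0,tx=0,ty=0):
    a=np.linspace(0,2*np.pi,60);P=[]
    m=np.zeros((420*8,560*8),np.uint8)
    for z1,z2,r in((0,.086,.0205),(.086,.118,.010)):
        Q=np.vstack([np.c_[foot[0]+tx*z+r*np.cos(a),foot[1]+ty*z+r*np.sin(a),0*a+z0+z] for z in(z1,z2)])
        cv2.fillConvexPoly(m,cv2.convexHull(np.round(proj(d,Q)*8+4).astype(np.int32)),1)
    return cv2.resize(m.astype(np.float32),(560,420),interpolation=cv2.INTER_AREA)
from scipy.optimize import minimize
for nm,n in(("side0.pkl","side"),(None,"side")):
    if nm: d=pickle.load(open(nm,"rb")); f0=np.array([.419,.1985]); z0=0.
    else: d=cam(n); f0=np.array([.5725,-.3025]); z0=.015
    h=cv2.cvtColor(cv2.GaussianBlur(d["frame"],(3,3),0),cv2.COLOR_RGB2HSV).astype(int)
    m0=sil(d,f0,z0); ys,xs=np.nonzero(m0>.5)
    Hh,S=h[...,0],h[...,1]
    print(nm, "rows: predicted left/right, S profile")
    for y in range(ys.min(),ys.max()-3,3):
        x=xs[ys==y]; print(y,x.min(),x.max(),"|",x.min()-5,":"," ".join("%d"%v for v in d["frame"][y,x.min()-5:x.max()+6,2]))
E
```

```text
side0.pkl rows: predicted left/right, S profile
188 251 254 | 246 : 100 99 143 178 186 184 174 167 173 167 148 136 139 141
191 249 255 | 244 : 133 130 121 103 84 94 123 130 62 54 128 177 172 151 129 128 135
194 249 255 | 244 : 94 109 123 124 129 100 47 23 18 19 29 43 69 107 125 132 131
197 246 258 | 241 : 58 60 64 59 61 56 59 61 46 24 20 15 20 13 26 61 113 134 136 139 128 96 55
200 246 259 | 241 : 69 69 68 70 64 62 56 50 46 27 24 19 19 25 37 59 83 104 122 133 136 128 120 111
203 246 259 | 241 : 67 65 66 64 61 51 52 63 65 71 77 77 77 81 77 81 82 67 52 55 69 79 96 115
206 246 259 | 241 : 62 61 56 62 55 46 35 36 50 50 58 62 64 62 62 56 54 42 47 54 65 63 61 60
209 246 259 | 241 : 63 68 67 70 60 50 32 31 42 41 47 47 46 43 47 46 47 46 46 57 65 69 66 67
212 246 259 | 241 : 51 51 55 53 49 42 29 36 40 41 42 45 47 53 63 66 68 62 71 71 65 62 56 51
215 246 259 | 241 : 42 33 37 33 33 36 33 36 41 38 41 46 48 59 65 61 66 67 66 64 55 53 59 68
218 246 259 | 241 : 48 38 38 33 37 36 29 32 34 38 37 38 45 60 69 64 69 70 66 57 60 62 63 69
221 246 259 | 241 : 64 72 63 58 48 35 29 33 36 39 37 40 44 53 59 61
[... 811 characters left out ...]
27 33 33 32 40 49 57 65 68 74 79 79 80 81 79 69 60 81 117 127 125 122 128
296 408 426 | 403 : 108 55 27 23 27 26 32 32 34 32 40 39 42 46 48 49 48 55 55 49 54 50 53 78 115 119 122 124 129
299 407 424 | 402 : 77 81 64 30 27 29 29 37 30 31 36 39 37 40 48 45 45 48 50 50 50 52 53 41 34 54 107 128
302 406 423 | 401 : 62 37 50 79 70 39 28 26 33 30 34 37 38 44 45 41 41 43 46 50 66 60 62 49 30 22 37 77
305 405 422 | 400 : 66 35 25 26 29 44 80 86 59 42 38 36 38 41 42 43 46 44 47 57 69 75 73 62 27 13 28 69
308 404 421 | 399 : 71 38 24 21 24 28 25 27 24 38 62 81 79 77 71 65 56 52 55 56 75 83 77 68 60 78 99 102
311 406 420 | 401 : 23 31 23 28 24 28 24 27 27 33 24 27 28 32 45 46 48 48 44 47 50 50 45 36 51
```

Everything checks out. A bottle this short can only rest flat in the tin, and its body sits within the tin's clearance. Veiner, slip stone and whetstone measure well inside tolerance, so I hand it in.

```bash
python3 -c "
from h import *
print(robot.sign_off())"
```

```text
the job is handed in; nothing more can be done
None
```

The sharpening place is set up and handed in after about 42 s of the 139 s allowed. No verdict was returned. My last measurements put the whetstone, slip stone, tin and veiner well inside tolerance, with the bottle standing in the tin up to about 8 mm off centre at the cap. I judged it upright from small pixel offsets and geometry rather than a clear view.

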